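# Turn the drying tray over and lay out the bag clips by length

### The arm

A 6-joint arm with a two-finger parallel gripper is mounted at the origin on the work surface. World frame = base frame: x ahead of the robot, y to its left, z up, the work surface at z = 0. Lengths are in m, angles in degrees, forces in N, time in s.
With the tool pointing down it reaches from about 0.35 to 0.875 m from the base axis. Payload 4.2 kg.
Tool frame: the origin (TCP) lies at the very end of the fingers, on their centre line; the grasp point (between the pads) lies 19 mm behind it; z points along the fingers, y is the direction in which the jaws open and shut (so a half turn about z gives the same grasp; the last joint's range is limited). The gripper opens to 85 mm and grips with 20 to 120 N. Pads are 22 mm wide; open, the fingers measure 114 mm over their backs; the gripper's body (76 mm by 85 mm) begins 54 mm behind the grasp point. The pads swing forward as they close: fully open they stand 13 mm farther back than shut.
Start: joints at [-61.501, 22.042, 0.453, 0, -68.411, -14.817], TCP at [0.148, -0.607, 0.231] pointing down, gripper open.
Joint ranges: [-179.83, 179.83], [-69.29, 118.12], [-61.27, 80.66], [-181.25, 117.63], [-171.15, -9.14], [-177.46, 177.46]. Speed limits (degrees/s): [159.86, 159.86, 180, 180, 180, 180].

### API

Orientations are given as [roll, pitch, yaw] about the fixed x, y, z axes, in that order (R = Rz(yaw) Ry(pitch) Rx(roll)).
In Python, from cell import r gives the robot as it stands.
- The arm moves only by the tool apply_moves, never from a script. Its arguments are lists of equal length, an entry for each row: "linear": the shift along the tool's x, y, z in m, a list of three; "twist": the turn, a rotation vector about the tool's x, y, z in degrees, a list of three; "grip": the closure in counts, from 0 (fully open) to 255 (shut). A call has 1 to 20 rows; each row is the pose to reach, as a shift and turn from the pose commanded when the call began, along the tool's axes at that moment; what a row does not reach only later rows make up. A row lasts 1/8 s, in which the tool goes at most 62.5 mm and 10.7 degrees, less where a joint would pass 70% of its speed; a pose out of reach is approached as far as the arm can. A call with a gripper value outside its range is refused whole. The fingers move at their own pace and stop on an object; the grip force is fixed at half the most. Time passes only in rows, so rows that repeat a pose let the fingers close. It gives the time, the measured TCP pose, the force and the opening at its end, in the units of the state.
- r.get_obs(): the state, without advancing time (a new reading comes with each control period).
- r.read_camera(name): name is "scene" or "side" or "wrist"; returns (picture, depth): 480x640x3 uint8, red, green, blue; 480x640 float32, m along the optical axis (not along the pixel's ray), 0 where there is no reading.
- r.camera_model(name): a dict with "camera_matrix" (3x3 intrinsics, pixels), "k1" (the pictures are not rectified: a ray, as slopes to the right and down, at radius r is drawn at 1 + k1 r^2 times it, then the intrinsics apply), "view" (4x4, takes a point from world to camera coordinates). Camera axes: x right, y up, looking along -z (the intrinsics and any distortion apply to the point x, -y, -z); pixel columns grow to the right and rows downward; lengths in m; the calibration is good to about 2 mm. A picture is of the moment at which its call begins: read the wrist's pose just before it. camera_model takes no time and is no camera call; for the wrist camera it gives the pose at the moment of the call.
- r.hand_in(): hands the job in, once; it reports no verdict.
The state is a dict: "clock": time; "q": joint angles; "dq": joint speeds; "effort": joint torques, N m; "position": TCP position; "orientation": TCP orientation; "ft_force": force on the tool from outside, world axes, zero at the start; "wrist_torque": the same for the moment, N m; "grip_width": finger opening in m.
Only numpy, scipy, OpenCV 4.12 (cv2) and the standard library are available. Lean on these libraries where they do the work, as an engineer would, in place of code of your own. Each camera call takes 0.05 s, during which the arm holds its last target.

### The job

The blue drying tray was left on its raised wooden shelf with its lanes underneath. Slide it out over the shelf's open edge, the long one that faces the clips, so that about 4 cm or a little more of its plain lip overhangs and you can get under it, turn it over so the lanes face up, and set it back wholly on the shelf, lying flat, lip still towards the clips. Then lay every red bag clip from the worktop flat in a lane of the tray, one clip to a lane, long clips in the long lanes and short clips in the short lanes, and leave everything else standing where it is.

Things in the scene. Friction and masses are not known exactly. Their poses are not given: they have to be found in the camera images.
- shelf_top (a point): Fixed wooden draining shelf on the worktop: board 210 mm deep (x), 300 mm wide (y), 14 mm thick, top 120 mm above the worktop, on two side panels, open below on the side facing the clips (robot's right). Point at the centre of its top face; x points away from the clips (about the robot's left): the open edge is at x = -105 mm; z up. Position and yaw vary.
- tray_mid (a point): Blue plastic drying tray, 0.3 kg: plate 160 (x) by 220 (y) by 8 mm, with white ribs 7 mm high on one face. Point at the plate's centre, half-way through it. z points out of the PLAIN face: up at first (tray rests on its ribs, plate underside 7 mm above the shelf), down once the lanes face up (plate on the shelf). x points from the lip to the far edge, at first about the shelf's x.
- tray_lip (a point): Middle of the outer edge of the tray's lip, at x = -80 mm of the plate's centre, half-way through its 8 mm thickness; axes as tray_mid. The lip is the rib-free strip 38 mm deep over the whole width; at first it faces the shelf's open edge, 15 to 40 mm inside it.
- tray_long (a point): Centre of the floor of the middle long lane, at tray (19, 44, -4) mm from tray_mid, same axes. Long lanes run along y, 124 mm long, 26 mm wide between ribs 7 mm high; the other two have their centres 44 mm from this one along tray x, either way.
- tray_short (a point): Centre of the floor of the middle short lane, at tray (19, -64, -4) mm from tray_mid, same axes. Short lanes run along y, 84 mm long, 26 mm wide between ribs 7 mm high; the other two have their centres 44 mm from this one along tray x, either way.
- long1_mid (a point): A long red plastic bag clip, a plain closed bar 110 mm long (its x axis), 16 mm wide (y) and 22 mm high (z), lying on the worktop. Point at its centre, 11 mm above its underside. None if it is absent from this run.
- long2_mid (a point): A long red plastic bag clip, a plain closed bar 110 mm long (its x axis), 16 mm wide (y) and 22 mm high (z), lying on the worktop. Point at its centre, 11 mm above its underside. None if it is absent from this run.
- long3_mid (a point): A long red plastic bag clip, a plain closed bar 110 mm long (its x axis), 16 mm wide (y) and 22 mm high (z), lying on the worktop. Point at its centre, 11 mm above its underside. None if it is absent from this run.
- short1_mid (a point): A short red plastic bag clip, a plain closed bar 70 mm long (its x axis), 16 mm wide (y) and 22 mm high (z), lying on the worktop. Point at its centre, 11 mm above its underside. None if it is absent from this run.
- short2_mid (a point): A short red plastic bag clip, a plain closed bar 70 mm long (its x axis), 16 mm wide (y) and 22 mm high (z), lying on the worktop. Point at its centre, 11 mm above its underside. None if it is absent from this run.
- short3_mid (a point): A short red plastic bag clip, a plain closed bar 70 mm long (its x axis), 16 mm wide (y) and 22 mm high (z), lying on the worktop. Point at its centre, 11 mm above its underside. None if it is absent from this run.
- opener: Flat steel bottle opener, 120 x 36 x 6 mm, lying among the clips; origin at the underside. Not part of the job.
- brush: Green silicone brush, 120 x 34 x 12 mm, lying among the clips; origin at the underside. Not part of the job.
- timer: Glass egg timer, 48 mm across, 90 mm high, standing upright on the worktop behind the clips; origin at the underside. Not part of the job; it must not be knocked over.
- mug: Blue mug, 80 mm across, 90 mm high, standing left of the shelf; origin at the underside. Not part of the job.
- soap: Green soap bottle, 60 mm across, 190 mm high, standing left of the shelf; origin at the underside. Not part of the job.
- jar: Glass jar with a steel cap, 70 mm across, 100 mm high, back left; origin at the underside. Not part of the job.
Things that resemble listed ones, but are neither listed nor needed, are in the scene too. Leave any purple or yellow look-alike of the part that bears long1_mid alone.

How it is judged:
By the outcome, as a careful person would: the job done as asked, in the order asked, and still so for the second after the job is handed in, with the robot touching nothing.
Of long1, long2, long3, short1, short2, short3 only 4 to 6 are there at a start; the rules pass over those that are not, and their reading is None.
At some moment in a run one of long1, long2, long3, short1, short2, short3 may be knocked a few centimetres aside while the robot is not near it.
It also fails if it takes over 210 s, if anything falls off the work surface, if the arm or the gripper's body presses on something with over 40 N, if the wrist force passes 120 N, or if a joint passes its speed limit or range.

## Working session

There is one attempt and no reset: what is moved stays moved. The work goes in short steps, Python scripts to look and compute and a tool call to move; the robot and the scene stay as the last step left them, time stands still between calls to the robot, and variables do not carry over. Pictures are saved under pics/ and viewed, and the job is handed in when it is done.

Besides the shell and the picture viewer there is one more tool, called as name(argument=value, ...) on one line, values as JSON. apply_moves: Moves the arm, as the interface text tells. Its arguments: {"type":"object","properties":{"linear":{"type":"array","items":{"type":"array","items":{"type":"number"}}},"twist":{"type":"array","items":{"type":"array","items":{"type":"number"}}},"grip":{"type":"array","items":{"type":"number"}}},"required":["linear","twist","grip"]}

```bash
ls; mkdir -p pics; python3 - <<'E'
from cell import r
import cv2
o=r.get_obs()
print({k:(v if not hasattr(v,'round') else v) for k,v in o.items()})
for n in ["scene","side","wrist"]:
    m=r.camera_model(n); print(n,m)
    p,d=r.read_camera(n)
    cv2.imwrite(f"pics/{n}0.png",p[:,:,::-1])
    import numpy as np; np.savez(f"{n}0.npz",p=p,d=d)
E
```

```text
pics
{'clock': 0.0, 'q': array([-6.15014121e+01,  2.20882842e+01,  3.79026934e-01, -2.80570188e-02,
       -6.84104965e+01, -1.48160158e+01]), 'dq': array([ 0.02667226,  0.05269454,  0.0038399 , -0.029753  , -0.13026348,
        0.01677422]), 'effort': array([ 3.31687324e-04, -3.92285979e+01,  1.88401061e+01,  4.18622196e+00,
       -4.69707666e-03,  8.44286433e-06]), 'position': array([ 0.14770792, -0.60669023,  0.23024495]), 'orientation': array([ 1.79877560e+02, -5.42319025e-03, -1.66327773e+02]), 'ft_force': array([ 0.45778999,  0.30332034, -0.34445832]), 'wrist_torque': array([-0.00259356,  0.00919719,  0.01866111]), 'grip_width': 0.08542123787826146}
scene {'camera_matrix': array([[543.07760384,   0.        , 321.55505289],
       [  0.        , 543.07760384, 237.17258048],
       [  0.        ,   0.        ,   1.        ]]), 'k1': -0.11865162629933705, 'view': array([[-0.83317684,  0.55292677,  0.00939891,  0.42082463],
       [-0.46049994, -0.70311375,  0.5418218 ,  0.19622203],
       [ 0.30619629,  0.44710518,  0.84044083, -1.48574888],
       [ 0.        ,  0.        ,  0.
[... 247 characters left out ...]
[[ 0.9704596 , -0.24088658, -0.01348388, -0.48162688],
       [ 0.14026069,  0.51782953,  0.84390729, -0.15931886],
       [-0.19630359, -0.82086919,  0.53631956, -1.27813901],
       [ 0.        ,  0.        ,  0.        ,  1.        ]])}
wrist {'camera_matrix': array([[391.81707758,   0.        , 318.81995663],
       [  0.        , 391.81707758, 237.62184892],
       [  0.        ,   0.        ,   1.        ]]), 'k1': -0.05316786139448219, 'view': array([[-0.2347552 ,  0.97205309,  0.00166717,  0.62384596],
       [-0.92416125, -0.22265673, -0.31040291,  0.04122442],
       [-0.30135691, -0.07440943,  0.95060362, -0.38078161],
       [ 0.        ,  0.        ,  0.        ,  1.        ]])}
```

View pics/scene0.png

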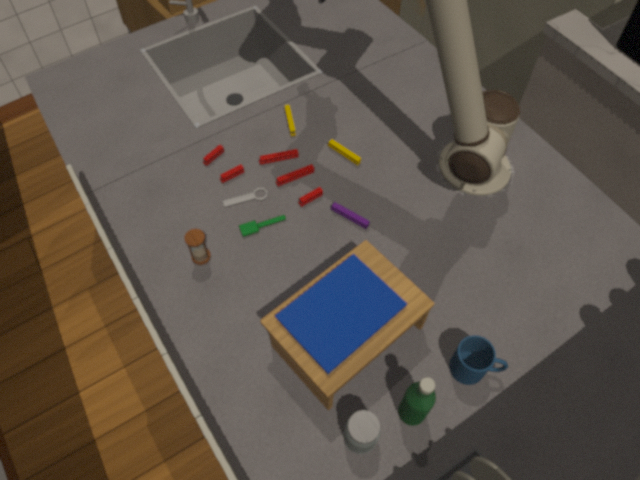

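View pics/side0.png

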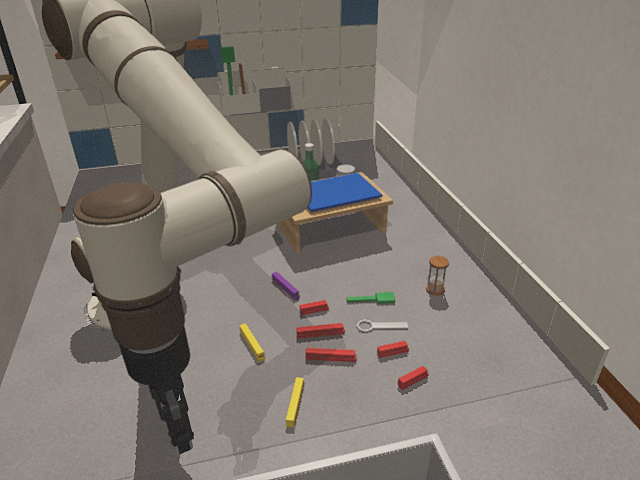

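View pics/wrist0.png

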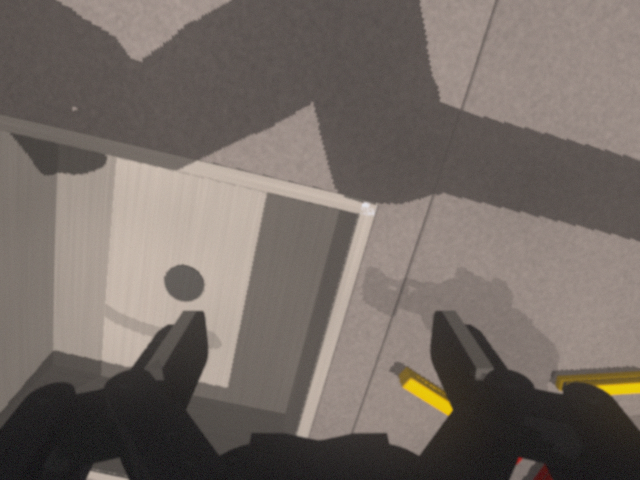

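The scene view shows five red clips: long ones at (279,157) and (295,175), short ones at (213,155), (232,173) and (311,196). The tray is blue at (342,312) on the shelf. Next I'll measure them.

```bash
cat > h.py <<'E'
import numpy as np, cv2
from scipy.spatial.transform import Rotation as Ro
def proj(m,P):
    P=np.atleast_2d(P); V=m["view"]; c=P@V[:3,:3].T+V[:3,3]
    x=c[:,0]/-c[:,2]; y=-c[:,1]/-c[:,2]; f=1+m["k1"]*(x*x+y*y); K=m["camera_matrix"]
    return np.c_[K[0,0]*x*f+K[0,2],K[1,1]*y*f+K[1,2]]
def rays(m,uv):
    K=m["camera_matrix"]; uv=np.asarray(uv,float).reshape(-1,1,2)
    n=cv2.undistortPoints(uv,K,np.array([m["k1"],0,0,0,0.]))[:,0]
    d=np.c_[n[:,0],-n[:,1],-np.ones(len(n))]
    V=m["view"]; return -V[:3,:3].T@V[:3,3], d@V[:3,:3]
def onplane(m,uv,z):
    o,d=rays(m,uv); return o+d*((z-o[2])/d[:,2])[:,None]
def cloud(m,D,mask):
    v,u=np.nonzero(mask&(D>0)); K=m["camera_matrix"]
    n=cv2.undistortPoints(np.c_[u,v].astype(float).reshape(-1,1,2),K,np.array([m["k1"],0,0,0,0.]))[:,0]
    z=D[v,u]; c=np.c_[n[:,0]*z,-n[:,1]*z,-z]; V=m["view"]
    return (c-V[:3,3])@V[:3,:3]
def hsv(p): return cv2.cvtColor(p,cv2.COLOR_RGB2HSV)
def red(p):
    h=hsv(p); return (((h[...,0]<6)|(h[...,0]>174))&(h[...,1]>180)&(h[...,2]>70))
def blue(p):
    h=hsv(p); return ((h[...,0]>105)&(h[...,0]<125)&(h[...,1]>170)&(h[...,2]>60))
def blobs(mask,amin=60):
    n,l,s,c=cv2.connectedComponentsWithStats(mask.astype(np.uint8))
    return [(l==i) for i in range(1,n) if s[i,4]>amin]
def clips(m,p,D,zt=0.022,mask=None,tol=0.004):
    "top-face depth points -> minAreaRect in xy"
    out=[]
    for b in blobs(red(p) if mask is None else mask):
        P=cloud(m,D,b); v,u=np.nonzero(b&(D>0))
        Q=P[abs(P[:,2]-np.percentile(P[:,2],90))<tol]
        if len(Q)<15: continue
        (cx,cy),(w,h),a=cv2.minAreaRect((Q[:,:2]*1000).astype(np.float32))
        if w<h: w,h,a=h,w,a+90
        a=(a+90)%180-90
        out.append((u.mean().round(),v.mean().round(),round(cx/1000,4),round(cy/1000,4),round(float(np.median(Q[:,2])),4),round(w),round(h),round(a,1)))
    return out
E
python3 - <<'E'
from h import *
from cell import r
for n in ["scene","side"]:
    m=r.camera_model(n); z=np.load(n+"0.npz"); p,D=z["p"],z["d"]
    print(n); [print(*map(float,c)) for c in clips(m,p,D)]
    bs=sorted(blobs(blue(p)),key=lambda b:-b.sum())[:3]
    for b in bs: 
        P=cloud(m,D,b); print("blue",b.sum(),P.mean(0).round(4),np.percentile(P[:,2],[5,50,95]).round(4))
    P=onplane(m,np.array([[0,0]]),0.1)
    c,_=cv2.findContours(bs[0].astype(np.uint8),0,1)
    c=max(c,key=len).reshape(-1,2)
    P=onplane(m,c,0.135)
    print(cv2.minAreaRect((P[:,:2]*1000).astype(np.float32)))
    # tray top face
    # wood shelf top
    h=hsv(p); wood=(h[...,0]>8)&(h[...,0]<25)&(h[...,1]>70)
    P=cloud(m,D,np.ones(D.shape,bool)&wood); Q=P[(abs(P[:,2]-.12)<.006)&(P[:,0]>0.1)&(abs(P[:,1])<.6)&(P[:,0]<1)]
    print(len(Q),cv2.minAreaRect((Q[:,:2]*1000).astype(np.float32)),np.median(Q[:,2]))
E
```

```text
scene
213.0 154.0 0.5862 -0.4142 0.0232 62.0 15.0 18.3
279.0 156.0 0.4411 -0.3105 0.0228 102.0 16.0 -19.6
232.0 173.0 0.5754 -0.3294 0.0229 61.0 16.0 3.3
295.0 175.0 0.4373 -0.2304 0.0225 100.0 16.0 -7.8
311.0 196.0 0.4413 -0.1473 0.0229 63.0 14.0 2.6
blue 7281 [0.5978 0.2067 0.1352] [0.1321 0.1352 0.1384]
((594.7310791015625, 203.79579162597656), (214.44915771484375, 155.39671325683594), 8.450200080871582)
5456 ((424.1954345703125, 189.45394897460938), (616.0911254882812, 212.45436096191406), 7.303525447845459) 0.12015676767808975
side
blue 70 [0.6941 0.2166 0.1339] [0.1309 0.1339 0.1365]
blue 62 [0.6165 0.272  0.1336] [0.1317 0.1337 0.1354]
((690.79150390625, 207.54367065429688), (22.299720764160156, 160.23971557617188), 7.977149963378906)
767 ((581.296630859375, 202.2979736328125), (301.537841796875, 213.9634552001953), 8.226847648620605) 0.11842349822336976
```

```bash
python3 - <<'E'
from h import *
from cell import r
for n in ["scene","side"]:
    m=r.camera_model(n); z=np.load(n+"0.npz"); p,D=z["p"],z["d"]
    h=hsv(p)
    X=cloud(m,D,np.ones(D.shape,bool)); v,u=np.nonzero(D>0)
    near=(abs(X[:,0]-.59)<.22)&(abs(X[:,1]-.2)<.22)
    H=h[v,u]
    for nm,k,z0 in [("wood",(H[:,0]>5)&(H[:,0]<28)&(H[:,1]>60),.12),("blue",(H[:,0]>100)&(H[:,0]<130)&(H[:,1]>120),.135)]:
        s=near&k&(abs(X[:,2]-z0)<.004)
        mk=np.zeros(D.shape,np.uint8); mk[v[s],u[s]]=1
        c=np.vstack([c.reshape(-1,2) for c in cv2.findContours(mk,0,1)[0] if len(c)>10])
        P=onplane(m,c,z0); rect=cv2.minAreaRect((P[:,:2]*1000).astype(np.float32))
        print(n,nm,s.sum(),rect, cv2.boxPoints(rect).round().tolist())
E
```

```text
scene wood 5223 ((580.0521850585938, 210.42620849609375), (303.07354736328125, 211.74546813964844), 7.2180280685424805) [[416.0, 296.0], [443.0, 86.0], [744.0, 124.0], [717.0, 334.0]]
scene blue 7308 ((594.509765625, 203.59121704101562), (217.4691162109375, 158.78736877441406), 8.44764518737793) [[475.0, 266.0], [499.0, 109.0], [714.0, 141.0], [690.0, 298.0]]
side wood 681 ((629.0719604492188, 142.74603271484375), (362.4831848144531, 176.13296508789062), 39.53998565673828) [[433.0, 95.0], [545.0, -41.0], [825.0, 190.0], [713.0, 326.0]]
side blue 1594 ((593.6931762695312, 194.9287109375), (219.04319763183594, 165.7646942138672), 8.125932693481445) [[474.0, 261.0], [497.0, 97.0], [714.0, 128.0], [690.0, 292.0]]
```

```bash
python3 - <<'E'
import cv2
for n,b in [("scene",(230,480,230,460)),("side",(150,260,260,460))]:
    i=cv2.imread(f"pics/{n}0.png")[b[0]:b[1],b[2]:b[3]]
    cv2.imwrite(f"pics/{n}0c.png",cv2.resize(i,None,fx=3,fy=3,interpolation=cv2.INTER_CUBIC)[:600,:800])
E
```

```text
(no output)
```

View pics/scene0c.png

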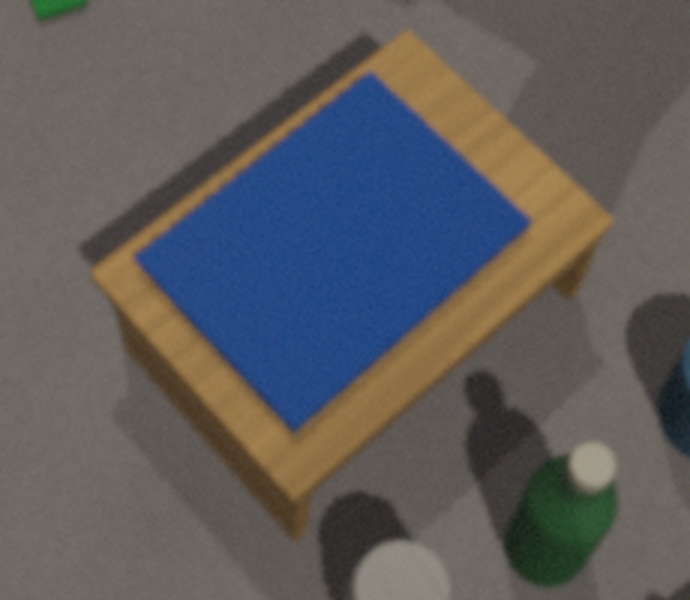

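```bash
python3 - <<'E'
from h import *
from cell import r
m=r.camera_model("scene")
print(onplane(m,[[427,386]],.19),onplane(m,[[365,428]],.1),onplane(m,[[476,352]],.09),onplane(m,[[196,238]],.09))
z=np.load("wrist0.npz")
o=r.get_obs(); R=Ro.from_euler('xyz',o["orientation"],degrees=True)
Rt=Ro.from_euler('xyz',[180,0,-81.5],degrees=True)
T=np.array([.580,.307,.23])
print(R.inv().apply(T-o["position"]),(R.inv()*Rt).as_rotvec(degrees=True))
E
```

```text
[[0.56774094 0.43257373 0.19      ]] [[0.68534495 0.41769513 0.1       ]] [[0.40366713 0.41965971 0.09      ]] [[ 0.75716843 -0.14476176  0.09      ]]
[-0.63607975  0.78572684  0.00168554] [ 8.25927900e-02  6.31531080e-02 -8.48229166e+01]
```

apply_moves(linear=[[-0.2,0.25,0],[-0.42,0.52,0],[-0.636,0.786,0.0],[-0.636,0.786,0.0],[-0.636,0.786,0.0],[-0.636,0.786,0.0],[-0.636,0.786,0.0],[-0.636,0.786,0.0],[-0.636,0.786,0.0],[-0.636,0.786,0.0],[-0.636,0.786,0.0],[-0.636,0.786,0.0],[-0.636,0.786,0.0],[-0.636,0.786,0.0],[-0.636,0.786,0.0],[-0.636,0.786,0.0],[-0.636,0.786,0.0],[-0.636,0.786,0.0],[-0.636,0.786,0.0],[-0.636,0.786,0.0]], twist=[[0,0,-28],[0,0,-56],[0,0,-84.8],[0,0,-84.8],[0,0,-84.8],[0,0,-84.8],[0,0,-84.8],[0,0,-84.8],[0,0,-84.8],[0,0,-84.8],[0,0,-84.8],[0,0,-84.8],[0,0,-84.8],[0,0,-84.8],[0,0,-84.8],[0,0,-84.8],[0,0,-84.8],[0,0,-84.8],[0,0,-84.8],[0,0,-84.8]], grip=[0,0,0,0,0,0,0,0,0,0,0,0,0,0,0,0,0,0,0,0])

```text
clock: 2.65
position: [0.5796, 0.3056, 0.2321]
orientation: [-180.0, 0.0, -81.6]
ft_force: [-0.6, -1.0, 0.2]
grip_width: 0.0852
```

```bash
cat >> h.py <<'E'
import json
def to(T,rpy,p=None,o=None):
    from cell import r
    ob=r.get_obs(); R=Ro.from_euler('xyz',ob["orientation"] if o is None else o,degrees=True)
    p=ob["position"] if p is None else np.array(p)
    Rt=Ro.from_euler('xyz',rpy,degrees=True)
    print("lin",R.inv().apply(np.array(T)-p).round(4).tolist(),"twist",(R.inv()*Rt).as_rotvec(degrees=True).round(2).tolist())
def look(n,name):
    from cell import r
    m=r.camera_model(n); p,D=r.read_camera(n); cv2.imwrite(f"pics/{name}.png",p[:,:,::-1]); np.savez(f"{name}.npz",p=p,d=D,**m); return m,p,D
def st():
    from cell import r
    o=r.get_obs(); print({k:(round(v,3) if np.isscalar(v) else np.round(v,3).tolist()) for k,v in o.items() if k in("clock","q","position","orientation","ft_force","grip_width")})
    with open("states.jsonl","a") as f: f.write(json.dumps([o["q"].tolist(),o["position"].tolist(),o["orientation"].tolist()])+"\n")
def face(m,p,z0,lo,hi,smin,cen,rad):
    h=hsv(p); k=((h[...,0]>=lo)&(h[...,0]<=hi)&(h[...,1]>=smin)).astype(np.uint8)
    out=[]
    for c in cv2.findContours(k,0,1)[0]:
        if len(c)<30: continue
        P=onplane(m,c.reshape(-1,2),z0); 
        if np.linalg.norm(P[:,:2].mean(0)-cen)<rad: out.append(cv2.minAreaRect((P[:,:2]*1000).astype(np.float32)))
    return out
E
python3 - <<'E'
from h import *
st(); m,p,D=look("wrist","w1")
print(face(m,p,.135,100,130,120,(.59,.2),.2))
E
```

```text
{'clock': 2.65, 'q': [41.913, 24.961, 5.159, -0.0, -70.161, -33.499], 'position': [0.58, 0.306, 0.232], 'orientation': [-179.969, 0.021, -81.586], 'ft_force': [-0.621, -0.96, 0.224], 'grip_width': 0.085}
[((589.9842529296875, 223.9417724609375), (219.72494506835938, 114.67455291748047), 8.331766128540039)]
```

View pics/w1.png

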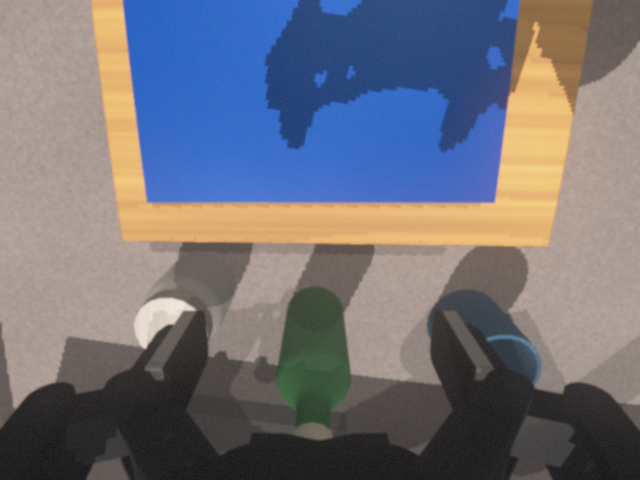

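The wrist view shows the tray's far edge at row 203 and the shelf's far edge at row 243, with the soap and mug behind. The fingers can descend in the gap between those edges, which I'll check now.

```bash
python3 - <<'E'
from h import *
m=dict(np.load("w1.npz"))
print(onplane(m,[[123,241],[335,243],[548,245]],.12)); print(onplane(m,[[147,202],[496,202]],.135))
E
```

```text
[[0.71353663 0.33187755 0.12      ]
 [0.5670939  0.31186913 0.12      ]
 [0.41838409 0.29167118 0.12      ]]
[[0.69062624 0.29704679 0.135     ]
 [0.47166086 0.26498177 0.135     ]]
```

apply_moves(linear=[[0,0,0.05],[0,0,0.09],[0,0,0.105],[0,0,0.11],[0,0,0.115],[0,0,0.119],[0,0,0.119]], twist=[[0,0,0],[0,0,0],[0,0,0],[0,0,0],[0,0,0],[0,0,0],[0,0,0]], grip=[0,0,0,0,0,0,0])

```text
clock: 3.58
position: [0.58, 0.307, 0.1127]
orientation: [-180.0, 0.0, -81.5]
ft_force: [-0.2, -0.4, 0.9]
grip_width: 0.0851
```

```bash
python3 - <<'E'
from h import *
st(); m,p,D=look("side","s1"); cv2.imwrite("pics/s1c.png",cv2.resize(p[130:260,240:440,::-1],None,fx=4,fy=4,interpolation=2))
E
```

```text
{'clock': 3.575, 'q': [41.986, 30.551, -3.577, 0.001, -55.831, -33.503], 'position': [0.58, 0.307, 0.113], 'orientation': [-179.964, 0.022, -81.516], 'ft_force': [-0.166, -0.37, 0.852], 'grip_width': 0.085}
```

View pics/s1c.png

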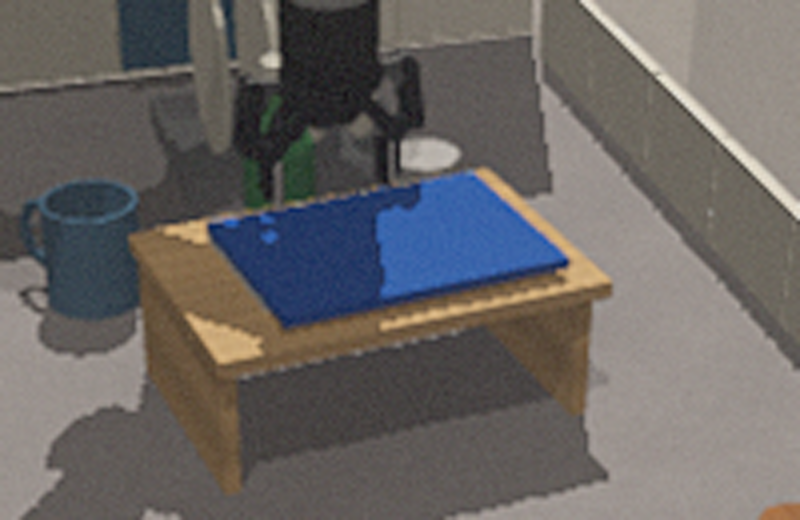

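apply_moves(linear=[[0.006,0,0],[0.012,0,0],[0.018,0,0],[0.024,0,0],[0.03,0,0],[0.036,0,0],[0.042,0,0],[0.048,0,0],[0.054,0,0],[0.06,0,0],[0.065,0,0],[0.07,0,0],[0.07,0,0]], twist=[[0,0,0],[0,0,0],[0,0,0],[0,0,0],[0,0,0],[0,0,0],[0,0,0],[0,0,0],[0,0,0],[0,0,0],[0,0,0],[0,0,0],[0,0,0]], grip=[0,0,0,0,0,0,0,0,0,0,0,0,0])

```text
clock: 5.25
position: [0.59, 0.2368, 0.1121]
orientation: [179.9, -0.0, -81.6]
ft_force: [-0.4, -0.6, -0.1]
grip_width: 0.0854
```

```bash
python3 - <<'E'
from h import *
st(); m,p,D=look("scene","c1"); cv2.imwrite("pics/c1c.png",cv2.resize(p[210:420,220:460,::-1],None,fx=2.5,fy=2.5,interpolation=2))
print(face(m,p,.135,100,130,120,(.6,.15),.2))
m,p,D=look("side","s2"); cv2.imwrite("pics/s2c.png",cv2.resize(p[130:260,240:440,::-1],None,fx=3,fy=3,interpolation=2))
print(face(m,p,.135,100,130,120,(.6,.15),.2))
m,p,D=look("wrist","w2");
print(face(m,p,.135,100,130,120,(.6,.15),.2))
E
```

```text
{'clock': 5.25, 'q': [36.431, 28.869, -6.733, 0.015, -54.473, -27.99], 'position': [0.59, 0.237, 0.112], 'orientation': [179.939, -0.046, -81.55], 'ft_force': [-0.444, -0.647, -0.053], 'grip_width': 0.085}
[((603.8988037109375, 147.53970336914062), (216.4452667236328, 160.58004760742188), 8.594541549682617)]
[((601.6702270507812, 138.8623809814453), (220.5009002685547, 168.72671508789062), 8.737762451171875)]
[((597.4326171875, 176.61622619628906), (220.89797973632812, 100.65284729003906), 8.393558502197266)]
```

View pics/w2.png

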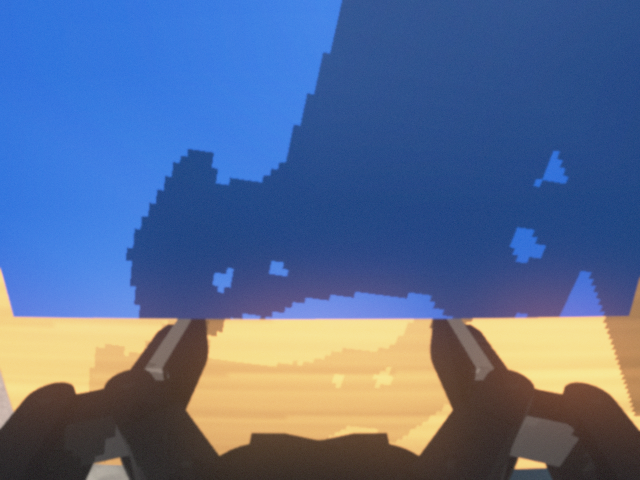

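View pics/s2c.png

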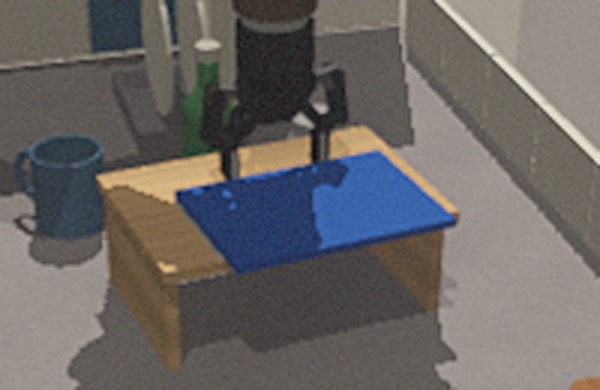

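apply_moves(linear=[[0.003,0,0],[0.006,0,0],[0.006,0,0],[-0.012,0,0],[-0.012,0,-0.05],[-0.012,0,-0.1],[-0.012,0,-0.15],[-0.012,0,-0.19],[-0.012,0,-0.19]], twist=[[0,0,0],[0,0,0],[0,0,0],[0,0,0],[0,0,0],[0,0,0],[0,0,0],[0,0,0],[0,0,0]], grip=[0,0,0,0,0,0,0,0,0])

```text
clock: 6.52
position: [0.5897, 0.2511, 0.3072]
orientation: [-179.5, 0.2, -81.5]
ft_force: [-0.2, 0.4, 0.1]
grip_width: 0.0854
```

```bash
python3 - <<'E'
from h import *
st(); m,p,D=look("scene","c2")
print(face(m,p,.135,100,130,120,(.6,.15),.2))
m,p,D=look("wrist","w3");
print(face(m,p,.135,100,130,120,(.6,.15),.2))
E
```

```text
{'clock': 6.525, 'q': [37.539, 21.191, 9.901, 0.077, -78.181, -29.016], 'position': [0.59, 0.251, 0.307], 'orientation': [-179.501, 0.191, -81.461], 'ft_force': [-0.195, 0.361, 0.087], 'grip_width': 0.085}
[((602.9885864257812, 142.09967041015625), (220.3340301513672, 160.89805603027344), 8.4390287399292)]
[((600.34716796875, 157.6600341796875), (219.3845977783203, 125.217529296875), 8.411498069763184)]
```

View pics/w3.png

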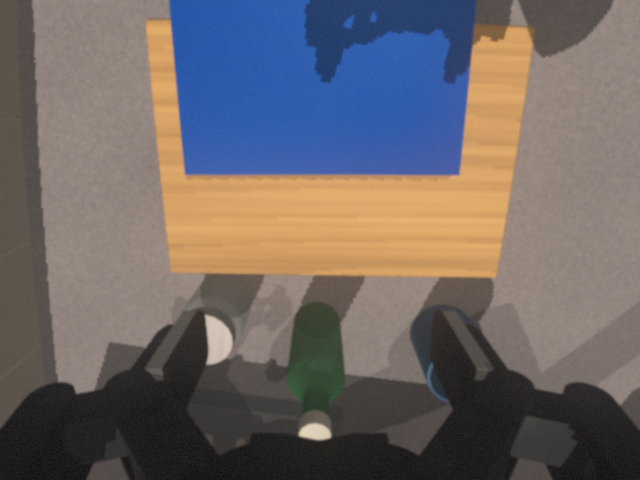

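```bash
python3 - <<'E'
from h import *
m=dict(np.load("w3.npz"))
S=onplane(m,[[148,20],[532,28],[497,277],[172,272]],.12)[:,:2]; print(S.round(4),S.mean(0))
T=onplane(m,[[186,174],[459,174]],.135)[:,:2]; print(T.round(4))
e=S[1]-S[0]; print(np.degrees(np.arctan2(*(e[::-1])))%180)
n=np.array([-np.sin(np.radians(8.4)),np.cos(np.radians(8.4))]); L=T.mean(0)-160e-3*n; mid=S[:2].mean(0); print("lip",L,"edge mid",mid,"overhang",(mid-L)@n)
# FK fit
import json
E
python3 - <<'E'
import sys; sys.path.insert(0,'.')
from h import *
E
cat states.jsonl | wc -l
```

```text
[[0.7393 0.1248]
 [0.4476 0.0865]
 [0.4172 0.292 ]
 [0.7128 0.3311]] [0.57921746 0.20858826]
[[0.6989 0.2361]
 [0.4821 0.2038]]
7.473688808391245
lip [0.61388518 0.06168849] edge mid [0.59346489 0.10565866] overhang 0.04648153181476095
4
```

```bash
python3 - <<'E'
from h import *
from cell import r
o=r.get_obs(); R=Ro.from_euler('xyz',o["orientation"],degrees=True)
print(R.as_matrix().round(3))
n=np.array([-.146,.989,0]);z=np.array([0,0,1.])
for y in (np.array([.989,.146,0]),-np.array([.989,.146,0]),z,-z):
    Rt=Ro.from_matrix(np.c_[np.cross(y,n),y,n]); print(y,Rt.as_euler('xyz',degrees=True).round(1),(R.inv()*Rt).as_rotvec(degrees=True).round(1), R.inv().apply(np.array([.62,-.03,.35])-o["position"]).round(3))
E
```

```text
[[ 0.148 -0.989 -0.   ]
 [-0.989 -0.148  0.001]
 [-0.001  0.    -1.   ]]
[0.989 0.146 0.   ] [-81.6 -90.    0. ] [ 1.272e+02  1.000e-01 -1.273e+02] [ 0.282  0.01  -0.048]
[-0.989 -0.146 -0.   ] [-98.4  90.    0. ] [  0.1 -90.    0.1] [ 0.282  0.01  -0.048]
[0. 0. 1.] [  90.     0.  -171.6] [-69.2 -69.3  69.4] [ 0.282  0.01  -0.048]
[-0. -0. -1.] [-90.    0.    8.4] [ 69.3 -69.2 -69.2] [ 0.282  0.01  -0.048]<sys>:0: UserWarning: Gimbal lock detected. Setting third angle to zero since it is not possible to uniquely determine all angles.
```

apply_moves(linear=[[0.06,0,-0.04],[0.12,0,-0.06],[0.18,0.01,-0.06],[0.24,0.01,-0.06],[0.28,0.01,-0.05],[0.28,0.01,-0.05],[0.28,0.01,-0.05],[0.28,0.01,-0.05],[0.28,0.01,-0.05],[0.28,0.01,-0.05],[0.28,0.01,-0.05],[0.28,0.01,-0.05],[0.28,0.01,-0.05],[0.28,0.01,-0.05],[0.28,0.01,-0.05],[0.28,0.01,-0.05]], twist=[[0,-10,0],[0,-20,0],[0,-30,0],[0,-40,0],[0,-50,0],[0,-60,0],[0,-70,0],[0,-80,0],[0,-90,0],[0,-90,0],[0,-90,0],[0,-90,0],[0,-90,0],[0,-90,0],[0,-90,0],[0,-90,0]], grip=[0,0,0,0,0,0,0,0,0,0,0,0,0,0,0,0])

```text
clock: 8.62
position: [0.6198, -0.0289, 0.3523]
orientation: [178.1, 90.0, -83.4]
ft_force: [-0.1, 0.7, 0.3]
grip_width: 0.0853
```

```bash
python3 - <<'E'
from h import *
st()
E
```

```text
{'clock': 8.625, 'q': [-24.292, 39.5, 27.263, -82.222, -121.938, 14.467], 'position': [0.62, -0.029, 0.352], 'orientation': [178.125, 89.993, -83.393], 'ft_force': [-0.098, 0.726, 0.294], 'grip_width': 0.085}
```

```bash
python3 - <<'E'
from h import *
from cell import r
o=r.get_obs(); R=Ro.from_euler('xyz',o["orientation"],degrees=True); print(R.as_matrix().round(3))
n=np.array([-.146,.989,0]);z=np.array([0,0,1.])
for y in (z,-z):
    Rt=Ro.from_matrix(np.c_[np.cross(y,n),y,n]); print((R.inv()*Rt).as_rotvec(degrees=True).round(1))
print(R.inv().apply(np.array([.6182,.032,.131])-o["position"]).round(4))
V=r.camera_model("wrist")["view"]; c=-V[:3,:3].T@V[:3,3]; print("cam in tool",R.inv().apply(c-o["position"]).round(3))
E
```

```text
[[ 0.    -0.989 -0.147]
 [-0.    -0.147  0.989]
 [-1.     0.    -0.   ]]
[ 0.1 -0.1 90. ]
[  0.1   0.1 -90. ]
[ 0.2213 -0.0074  0.0605]
cam in tool [ 0.079  0.001 -0.142]
```

apply_moves(linear=[[0.0,0,0],[0.0,0,0],[0.0,0,0],[0.02,0,0],[0.04,0,0],[0.07,-0.001,0],[0.1,-0.003,0],[0.13,-0.005,0.01],[0.17,-0.007,0.03],[0.2,-0.007,0.05],[0.221,-0.007,0.06],[0.221,-0.007,0.06],[0.221,-0.007,0.06],[0.221,-0.007,0.06]], twist=[[0,0,10],[0,0,20],[0,0,30],[0,0,40],[0,0,50],[0,0,60],[0,0,70],[0,0,80],[0,0,90],[0,0,90],[0,0,90],[0,0,90],[0,0,90],[0,0,90]], grip=[100,100,100,100,100,100,100,100,100,100,100,100,100,100])

```text
clock: 10.38
position: [0.6185, 0.0306, 0.1328]
orientation: [90.1, 0.2, -171.6]
ft_force: [1.0, 0.5, 0.1]
grip_width: 0.0522
```

```bash
python3 - <<'E'
from h import *
st()
m,p,D=look("wrist","w4"); m,p,D=look("side","s4")
to([.609,.0953,.131],[90,0,-171.6])
E
```

```text
{'clock': 10.375, 'q': [-18.19, 53.137, 18.468, -74.01, -111.574, -52.067], 'position': [0.619, 0.031, 0.133], 'orientation': [90.088, 0.178, -171.565], 'ft_force': [0.953, 0.499, 0.143], 'grip_width': 0.052}
lin [-0.0003, -0.0014, 0.0652] twist [-0.06, -0.04, 0.13]
```

View pics/w4.png

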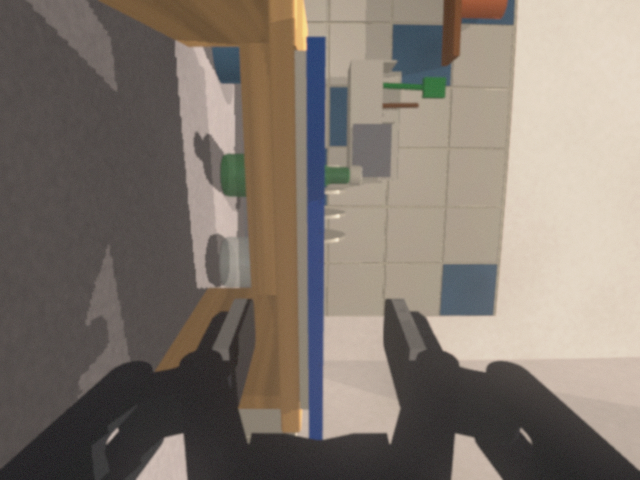

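View pics/s4.png

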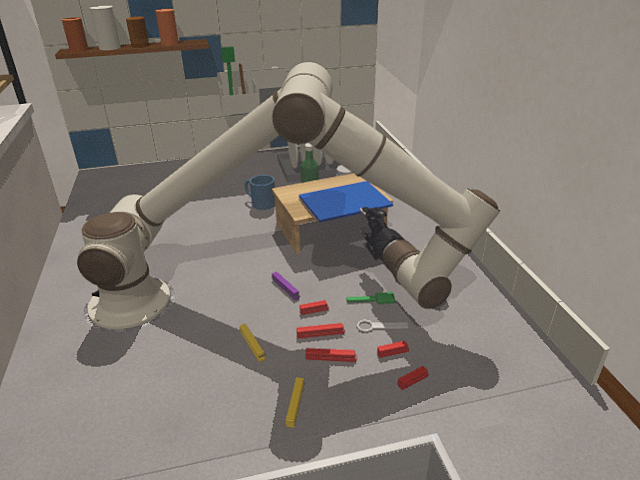

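```bash
python3 - <<'E'
from h import *
z=np.load("s4.npz"); m=dict(z); D=z["d"]
X=cloud(m,D,np.ones(D.shape,bool)); s=(X[:,0]>.5)&(X[:,0]<.9)&(X[:,1]>-.35)&(X[:,1]<-.05)&(X[:,2]>.04)
Y=X[s]; print(Y.min(0),Y.max(0))
m,p,D=look("scene","c4"); cv2.imwrite("pics/c4.png",p[:,:,::-1])
E
```

```text
[ 0.50001385 -0.33231979  0.06635229] [ 0.81422741 -0.05000143  0.53221778]
```

View pics/c4.png

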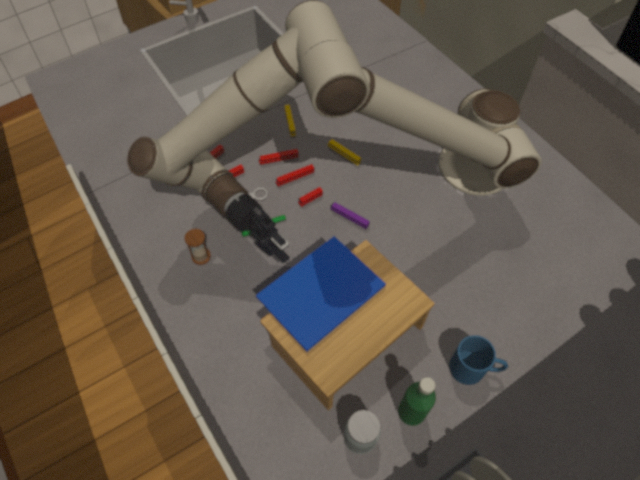

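apply_moves(linear=[[0,-0.0015,0.015],[0,-0.0015,0.03],[0,-0.0015,0.045],[0,-0.0015,0.055],[0,-0.0015,0.065],[0,-0.0015,0.065],[0,-0.0015,0.065]], twist=[[0,0,0],[0,0,0],[0,0,0],[0,0,0],[0,0,0],[0,0,0],[0,0,0]], grip=[100,100,100,100,100,100,100])

```text
clock: 11.4
position: [0.6084, 0.0955, 0.1298]
orientation: [90.0, 0.0, -171.5]
ft_force: [0.4, -0.3, -0.5]
grip_width: 0.0518
```

```bash
python3 - <<'E'
from h import *
st()
m,p,D=look("wrist","w5")
E
```

```text
{'clock': 11.4, 'q': [-13.7, 51.646, 13.782, -75.94, -107.326, -49.974], 'position': [0.608, 0.095, 0.13], 'orientation': [90.018, 0.006, -171.523], 'ft_force': [0.415, -0.286, -0.509], 'grip_width': 0.052}
```

View pics/w5.png

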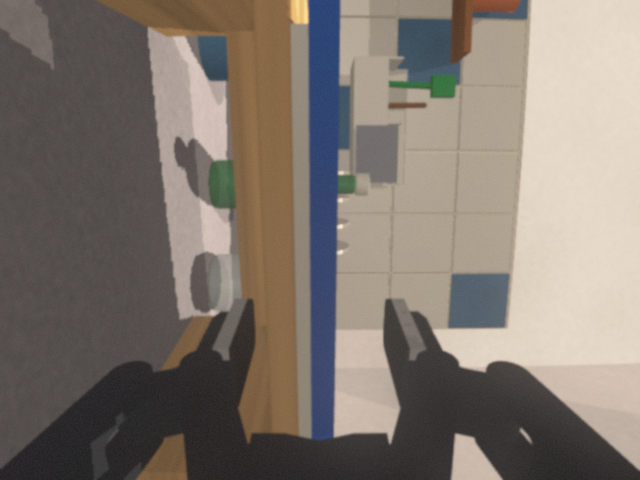

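apply_moves(linear=[[0,0.001,0],[0,0.001,0],[0,0.001,0],[0,0.001,0],[0,0.001,0],[0,0.001,0],[0,0.001,0],[0,0.001,0]], twist=[[0,0,0],[0,0,0],[0,0,0],[0,0,0],[0,0,0],[0,0,0],[0,0,0],[0,0,0]], grip=[150,200,255,255,255,255,255,255])

```text
clock: 12.45
position: [0.6084, 0.0955, 0.1311]
orientation: [90.0, 0.0, -171.5]
ft_force: [-1.0, -2.7, 2.7]
grip_width: 0.0071
```

apply_moves(linear=[[0,0.006,0],[0,0.015,0],[0,0.03,0],[0,0.05,0],[0,0.075,0],[0,0.1,0],[0,0.12,0],[0,0.14,0],[0,0.15,0],[0,0.155,0],[0,0.155,0],[0,0.155,0]], twist=[[0,0,0],[0,0,0],[0,0,0],[0,0,0],[0,0,0],[0,0,0],[0,0,0],[0,0,0],[0,0,0],[0,0,0],[0,0,0],[0,0,0]], grip=[255,255,255,255,255,255,255,255,255,255,255,255])

```text
clock: 13.95
position: [0.6083, 0.0958, 0.2849]
orientation: [90.0, -0.1, -171.5]
ft_force: [-0.0, 0.9, -3.4]
grip_width: 0.0072
```

```bash
python3 - <<'E'
from h import *
st()
m,p,D=look("side","s6"); cv2.imwrite("pics/s6c.png",cv2.resize(p[100:300,220:520,::-1],None,fx=2.5,fy=2.5,interpolation=2))
E
```

```text
{'clock': 13.95, 'q': [-14.681, 39.285, 15.7, -80.321, -111.145, -64.72], 'position': [0.608, 0.096, 0.285], 'orientation': [89.964, -0.108, -171.519], 'ft_force': [-0.027, 0.852, -3.432], 'grip_width': 0.007}
```

View pics/s6c.png

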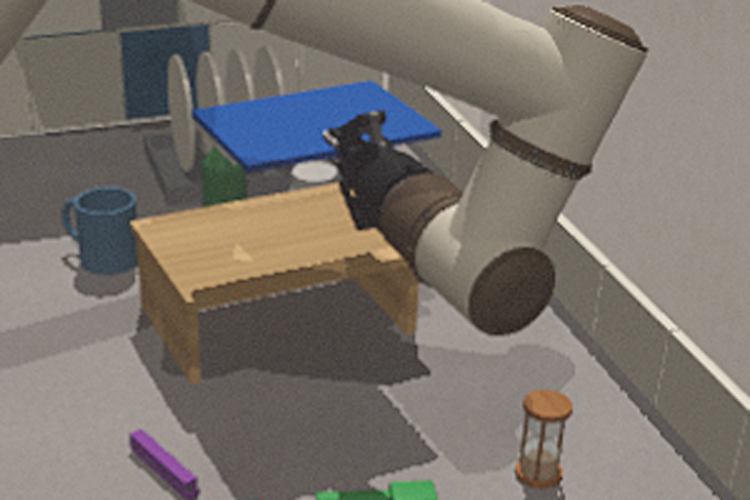

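apply_moves(linear=[[0,0,0],[0,0,0],[0,0,0],[0,0,0],[0,0,0],[0,0,0],[0,0,0],[0,0,0],[0,0,0],[0,0,0],[0,0,0],[0,0,0],[0,0,0],[0,0,0],[0,0,0],[0,0,0],[0,0,0],[0,0,0],[0,0,0],[0,0,0]], twist=[[0,0,-5],[0,0,-14],[0,0,-24],[0,0,-34],[0,0,-44],[0,0,-54],[0,0,-64],[0,0,-74],[0,0,-84],[0,0,-94],[0,0,-104],[0,0,-114],[0,0,-124],[0,0,-134],[0,0,-144],[0,0,-154],[0,0,-164],[0,0,-172],[0,0,-178],[0,0,-179.9]], grip=[255,255,255,255,255,255,255,255,255,255,255,255,255,255,255,255,255,255,255,255])

```text
clock: 16.5
position: [0.6083, 0.0958, 0.2852]
orientation: [-90.0, 0.1, 8.5]
ft_force: [-0.1, -0.1, -3.0]
grip_width: 0.0073
```

```bash
python3 - <<'E'
from h import *
st()
m,p,D=look("side","s7"); cv2.imwrite("pics/s7c.png",cv2.resize(p[100:300,220:520,::-1],None,fx=2.5,fy=2.5,interpolation=2))
m,p,D=look("wrist","w7")
m,p,D=look("scene","c7");cv2.imwrite("pics/c7c.png",cv2.resize(p[180:420,200:460,::-1],None,fx=2.5,fy=2.5,interpolation=2))
E
```

```text
{'clock': 16.5, 'q': [-14.678, 39.266, 15.724, -80.327, -111.152, 115.213], 'position': [0.608, 0.096, 0.285], 'orientation': [-89.974, 0.133, 8.489], 'ft_force': [-0.112, -0.104, -3.026], 'grip_width': 0.007}
```

View pics/s7c.png

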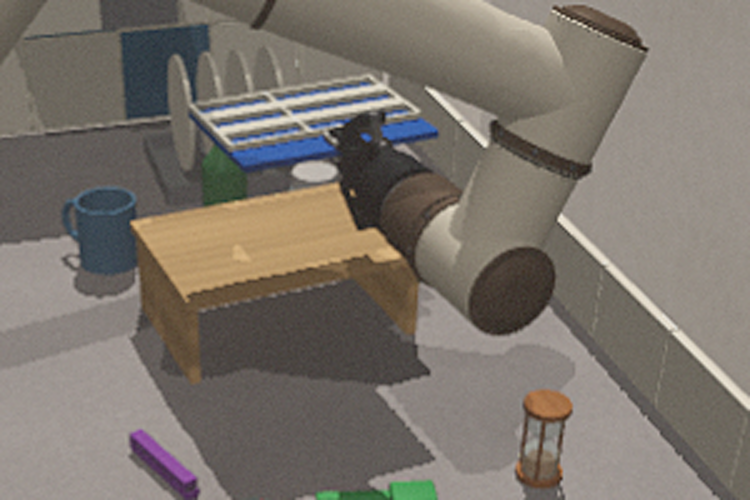

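View pics/w7.png

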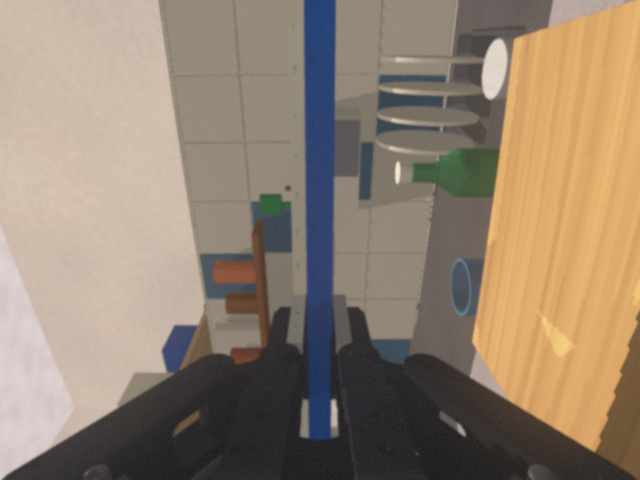

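View pics/c7c.png

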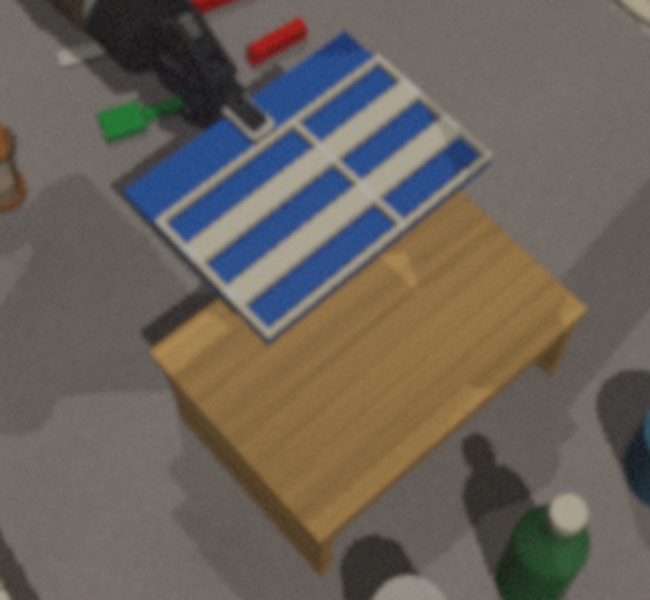

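apply_moves(linear=[[0,0.03,0],[0,0.06,0],[0,0.09,0],[0,0.12,0],[0,0.135,0],[0,0.147,0],[0,0.153,0],[0,0.157,0],[0,0.159,0],[0,0.159,0],[0,0.159,0]], twist=[[0,0,0],[0,0,0],[0,0,0],[0,0,0],[0,0,0],[0,0,0],[0,0,0],[0,0,0],[0,0,0],[0,0,0],[0,0,0]], grip=[255,255,255,255,255,255,255,255,255,255,255])

```text
clock: 18.02
position: [0.6082, 0.0957, 0.1272]
orientation: [-90.0, 0.1, 8.5]
ft_force: [0.3, -0.5, -2.7]
grip_width: 0.0074
```

apply_moves(linear=[[0,0.001,0],[0,0.002,0],[0,0.002,0],[0,0.002,0]], twist=[[0,0,0],[0,0,0],[0,0,0],[0,0,0]], grip=[255,255,255,255])

```text
clock: 18.52
position: [0.6081, 0.0957, 0.1248]
orientation: [-90.0, 0.1, 8.5]
ft_force: [-0.4, -0.1, -2.5]
grip_width: 0.0072
```

apply_moves(linear=[[0,0.0005,0],[0,0.001,0],[0,0.0015,0],[0,0.0015,0]], twist=[[0,0,0],[0,0,0],[0,0,0],[0,0,0]], grip=[255,255,255,255])

```text
clock: 19.02
position: [0.608, 0.0957, 0.1242]
orientation: [-89.9, 0.0, 8.5]
ft_force: [-0.8, -0.8, 1.5]
grip_width: 0.0072
```

apply_moves(linear=[[0,0,0],[0,0,0],[0,0,0],[0,0,0],[0,0,0],[0,0,-0.02],[0,0,-0.05],[0,0,-0.09],[0,0,-0.12],[0,-0.03,-0.14],[0,-0.08,-0.15],[0,-0.12,-0.15],[0,-0.16,-0.15],[0,-0.16,-0.15]], twist=[[0,0,0],[0,0,0],[0,0,0],[0,0,0],[0,0,0],[0,0,0],[0,0,0],[0,0,0],[0,0,0],[0,0,0],[0,0,0],[0,0,0],[0,0,0],[0,0,0]], grip=[200,120,90,90,90,90,90,90,90,90,90,90,90,90])

```text
clock: 20.78
position: [0.6307, -0.0555, 0.2873]
orientation: [-90.3, -0.4, 8.4]
ft_force: [0.4, -0.6, 0.0]
grip_width: 0.0554
```

```bash
python3 - <<'E'
from h import *
st()
m,p,D=look("scene","c8");cv2.imwrite("pics/c8c.png",cv2.resize(p[180:420,200:460,::-1],None,fx=2.5,fy=2.5,interpolation=2))
E
```

```text
{'clock': 20.775, 'q': [-25.124, 45.007, 28.384, -78.909, -121.797, 110.246], 'position': [0.631, -0.055, 0.287], 'orientation': [-90.34, -0.353, 8.361], 'ft_force': [0.406, -0.622, 0.035], 'grip_width': 0.055}
```

View pics/c8c.png

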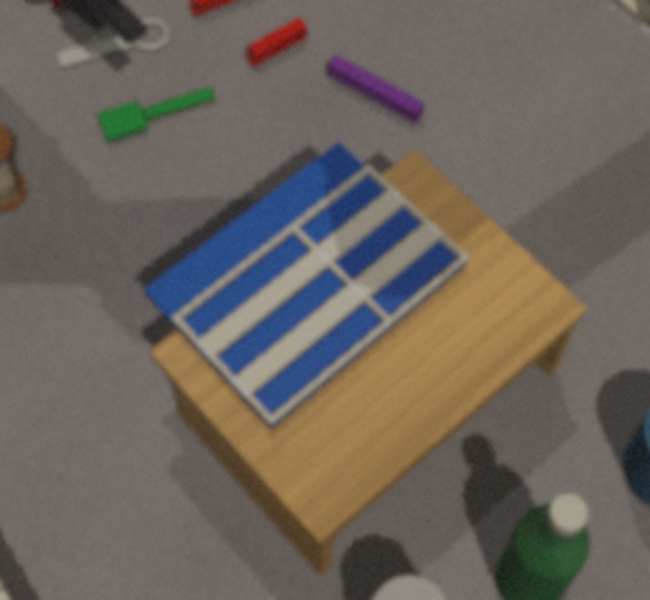

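```bash
python3 - <<'E'
from h import *
to([.6176,.030,.25],[180,0,-82.5])
E
```

```text
lin [-0.0004, 0.0348, 0.0861] twist [-68.81, 69.72, 70.1]
```

apply_moves(linear=[[0,0,0],[0,0,0],[0,0,0],[0,0,0],[0,0,0],[0,0,0.01],[0,0,0.02],[0,0,0.03],[0,0.01,0.05],[0,0.02,0.07],[0,0.035,0.086],[0,0.035,0.086],[0,0.035,0.086],[0,0.035,0.086],[0,0.035,0.086],[0,0.035,0.086]], twist=[[-5.7,5.8,5.8],[-11.4,11.6,11.7],[-17.2,17.4,17.5],[-22.9,23.2,23.3],[-28.7,29,29.2],[-34.4,34.8,35],[-40,40.6,40.9],[-45.8,46.4,46.7],[-51.6,52.3,52.6],[-57.3,58,58.4],[-63,63.8,64.2],[-68.8,69.7,70.1],[-68.8,69.7,70.1],[-68.8,69.7,70.1],[-68.8,69.7,70.1],[-68.8,69.7,70.1]], grip=[0,0,0,0,0,0,0,0,0,0,0,0,0,0,0,0])

```text
clock: 22.82
position: [0.6176, 0.0314, 0.2488]
orientation: [179.8, 0.2, -82.5]
ft_force: [-0.7, -0.1, 0.1]
grip_width: 0.0852
```

```bash
python3 - <<'E'
from h import *
st(); m,p,D=look("wrist","w9"); to([.6176,.030,.11],[180,0,-82.5])
E
```

```text
{'clock': 22.825, 'q': [17.755, 20.866, 1.306, -0.281, -70.561, -10.122], 'position': [0.618, 0.031, 0.249], 'orientation': [179.834, 0.239, -82.461], 'ft_force': [-0.697, -0.068, 0.143], 'grip_width': 0.085}
lin [0.0021, -0.0002, 0.1388] twist [0.16, 0.24, 0.06]
```

View pics/w9.png

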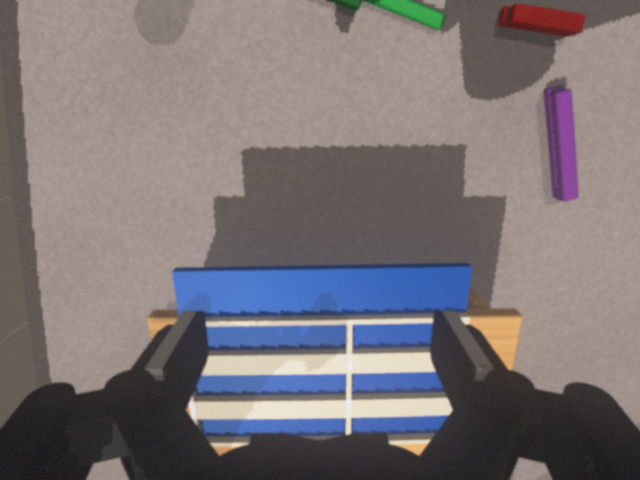

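```bash
python3 - <<'E'
from h import *
m=dict(np.load("w9.npz"))
print(onplane(m,[[174,269],[470,265]],.128), onplane(m,[[150,313],[519,311]],.12))
E
```

```text
[[0.71810898 0.07638859 0.128     ]
 [0.50322241 0.04538316 0.128     ]] [[0.73960305 0.12062005 0.12      ]
 [0.44990621 0.08171473 0.12      ]]
```

apply_moves(linear=[[0,0,0.05],[0,0,0.1],[0,0,0.125],[0,0,0.133],[0,0,0.138],[0,0,0.138],[-0.008,0,0.138],[-0.016,0,0.138],[-0.022,0,0.138],[-0.028,0,0.138],[-0.034,0,0.138],[-0.04,0,0.138],[-0.046,0,0.138],[-0.052,0,0.138],[-0.058,0,0.138],[-0.064,0,0.138],[-0.07,0,0.138],[-0.07,0,0.138]], twist=[[0,0,0],[0,0,0],[0,0,0],[0,0,0],[0,0,0],[0,0,0],[0,0,0],[0,0,0],[0,0,0],[0,0,0],[0,0,0],[0,0,0],[0,0,0],[0,0,0],[0,0,0],[0,0,0],[0,0,0],[0,0,0]], grip=[0,0,0,0,0,0,0,0,0,0,0,0,0,0,0,0,0,0])

```text
clock: 25.12
position: [0.6075, 0.1032, 0.1102]
orientation: [179.8, 0.3, -82.4]
ft_force: [-0.1, 0.5, 0.3]
grip_width: 0.0852
```

```bash
python3 - <<'E'
from h import *
st(); m,p,D=look("scene","c10"); cv2.imwrite("pics/c10c.png",cv2.resize(p[180:420,200:460,::-1],None,fx=2.5,fy=2.5,interpolation=2))
m,p,D=look("wrist","w10")
E
```

```text
{'clock': 25.125, 'q': [24.512, 27.388, -9.542, -0.398, -53.217, -16.626], 'position': [0.608, 0.103, 0.11], 'orientation': [179.767, 0.263, -82.354], 'ft_force': [-0.119, 0.55, 0.289], 'grip_width': 0.085}
```

View pics/c10c.png

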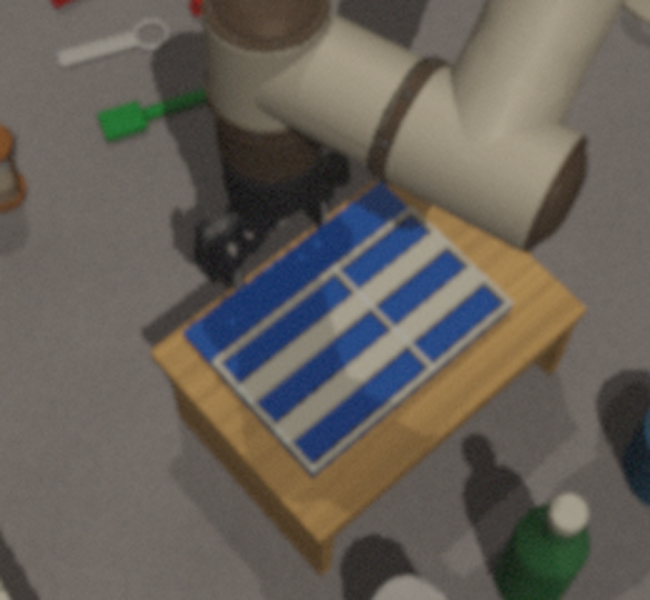

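View pics/w10.png

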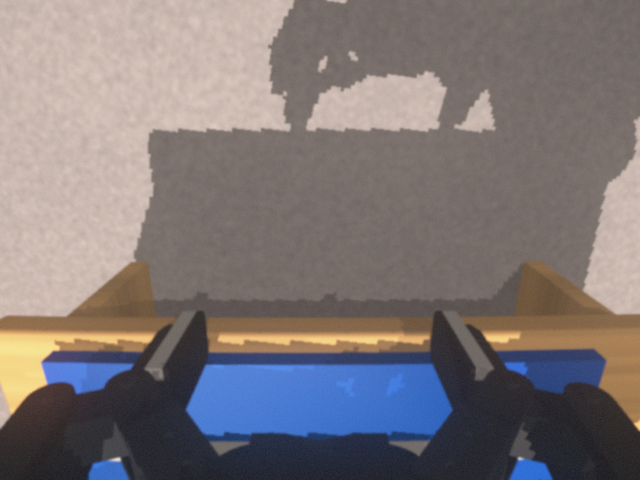

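apply_moves(linear=[[-0.005,0,0],[-0.01,0,0],[-0.012,0,0],[-0.012,0,0],[0.015,0,0],[0.015,0,-0.05],[0.03,0,-0.1],[0.06,0,-0.15],[0.1,0,-0.2],[0.15,0,-0.22],[0.15,0,-0.22]], twist=[[0,0,0],[0,0,0],[0,0,0],[0,0,0],[0,0,0],[0,0,0],[0,0,0],[0,0,0],[0,0,0],[0,0,0],[0,0,0]], grip=[0,0,0,0,0,0,0,0,0,0,0])

```text
clock: 26.6
position: [0.6295, -0.0499, 0.3327]
orientation: [-179.9, 0.2, -82.6]
ft_force: [-0.2, -0.4, -0.5]
grip_width: 0.0856
```

```bash
python3 - <<'E'
from h import *
st(); m,p,D=look("scene","c11"); cv2.imwrite("pics/c11c.png",cv2.resize(p[180:420,200:460,::-1],None,fx=2.5,fy=2.5,interpolation=2))
for c in clips(m,p,D): print(*map(float,c))
m,p,D=look("wrist","w11")
E
```

```text
{'clock': 26.6, 'q': [10.032, 20.013, 11.767, -0.192, -81.653, -2.632], 'position': [0.63, -0.05, 0.333], 'orientation': [-179.908, 0.194, -82.627], 'ft_force': [-0.228, -0.407, -0.49], 'grip_width': 0.086}
210.0 157.0 0.5981 -0.4109 0.0233 34.0 13.0 14.7
298.0 173.0 0.4368 -0.2296 0.0227 100.0 17.0 -7.3
310.0 196.0 0.4419 -0.1475 0.0225 61.0 14.0 1.0
```

View pics/c11c.png

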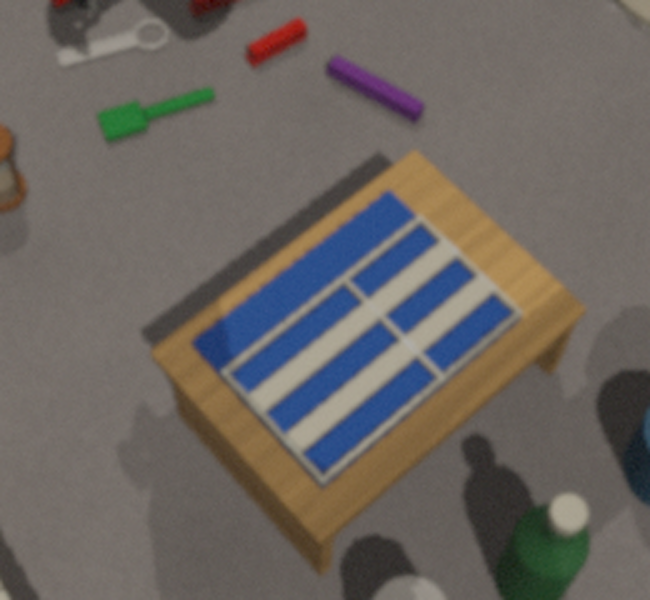

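View pics/w11.png

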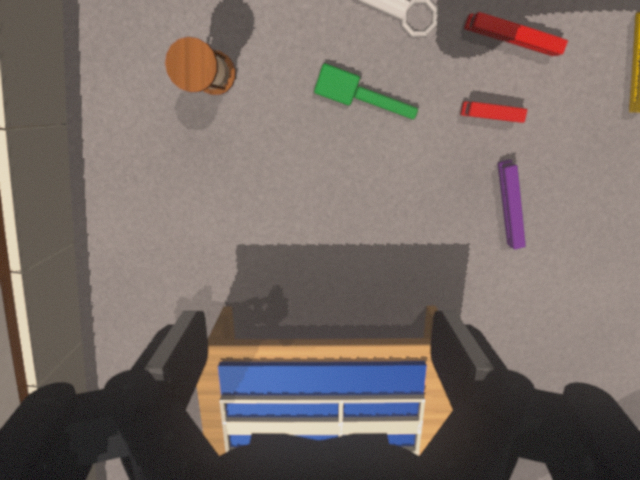

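```bash
python3 - <<'E'
from h import *
m=dict(np.load("c11.npz")); p=m["p"]
c=np.array([[192,343],[390,190],[521,315],[323,483]])/2.5+[200,180]
A=onplane(m,c[:2],.128)[:,:2]; B=onplane(m,c[2:],.135)[:,:2]
print(A.round(4),B.round(4)); cs=np.vstack([A,B]); print(cs.mean(0), np.linalg.norm(A[0]-A[1]),np.linalg.norm(A[1]-B[0]), np.degrees(np.arctan2(*(A[0]-A[1])[::-1])), np.degrees(np.arctan2(*(B[1]-B[0])[::-1])))
mw=dict(np.load("w11.npz")); L=onplane(mw,[[220,362],[424,361]],.128); print(L,onplane(mw,[[207,343]],.12))
S=onplane(m,np.array([[152,350],[415,150],[584,310],[322,540]])/2.5+[200,180],.12)[:,:2]; print("shelf",S.round(4),S.mean(0))
# blue lanes
bs=[b for b in blobs(blue(p),80)]
for b in bs:
    v,u=np.nonzero(b); c=cv2.findContours(b.astype(np.uint8),0,1)[0][0].reshape(-1,2)
    P=onplane(m,c,.128); print(u.mean().round(),v.mean().round(),cv2.minAreaRect((P[:,:2]*1000).astype(np.float32)))
E
```

```text
[[0.7103 0.1431]
 [0.4922 0.1134]] [[0.4744 0.2726]
 [0.6887 0.3007]]
[0.59138752 0.20746685] 0.22018548397198257 0.16019456220881317 7.746358357932222 7.461967716765816
[[0.70883873 0.13543503 0.128     ]
 [0.49669092 0.10707611 0.128     ]] [[0.72512927 0.11953136 0.12      ]]
shelf [[0.7394 0.1272]
 [0.4462 0.0883]
 [0.4211 0.2939]
 [0.7113 0.3335]] [0.57950822 0.21074857]
320.0 292.0 ((600.4552612304688, 143.3139190673828), (211.78659057617188, 26.538480758666992), 7.5365800857543945)
357.0 284.0 ((529.11865234375, 169.8254852294922), (72.24427795410156, 13.559938430786133), 7.103381156921387)
372.0 298.0 ((523.5676879882812, 214.2159423828125), (71.48859405517578, 14.453245162963867), 8.4215669631958)
317.0 315.0 ((636.7723999023438, 184.44345092773438), (113.8855972290039, 15.11170482635498), 8.166455268859863)
387.0 313.0 ((517.5594482421875, 257.6984558105469), (71.78820037841797, 15.39462947845459), 7.816903114318848)
332.0 331.0 ((631.2158203125, 228.39181518554688), (114.9786148071289, 15.287739753723145), 7.48186731338501)
347.0 346.0 ((625.9998779296875, 272.0643005371094), (113.6855239868164, 16.390527725219727), 8.030021667480469)
```

```bash
python3 - <<'E'
from h import *
to([.5,-.19,.36],[180,0,-90])
E
```

```text
lin [0.1245, 0.1462, -0.0303] twist [0.24, 0.25, 7.55]
```

apply_moves(linear=[[0.06,0.07,-0.03],[0.124,0.146,-0.03],[0.124,0.146,-0.03],[0.124,0.146,-0.03],[0.124,0.146,-0.03],[0.124,0.146,-0.03]], twist=[[0,0,4],[0,0,7.5],[0,0,7.5],[0,0,7.5],[0,0,7.5],[0,0,7.5]], grip=[0,0,0,0,0,0])

```text
clock: 27.45
position: [0.5013, -0.1882, 0.3592]
orientation: [179.7, 0.2, -89.8]
ft_force: [0.1, 0.0, 0.0]
grip_width: 0.0853
```

```bash
cat >> h.py <<'E'
def clips2(m,p,z=.022):
    "top-face: red contour rectified on top plane; bright top mask"
    h=hsv(p); out=[]
    for b in blobs(red(p),150):
        v=h[...,2]; 
        c=max(cv2.findContours(b.astype(np.uint8),0,1)[0],key=len).reshape(-1,2)
        P=onplane(m,c,z); (cx,cy),(w,hh),a=cv2.minAreaRect((P[:,:2]*1000).astype(np.float32))
        if w<hh: w,hh,a=hh,w,a+90
        a=(a+90)%180-90; q=c.mean(0)
        out.append((q[0],q[1],cx/1000,cy/1000,w,hh,a))
    return out
E
python3 - <<'E'
from h import *
st(); m,p,D=look("wrist","w12")
for c in clips(m,p,D): print(*map(float,c))
print()
for c in clips2(m,p): print(np.round(c,4).tolist())
E
```

```text
{'clock': 27.45, 'q': [-3.325, 9.753, 1.583, -0.191, -82.163, 3.582], 'position': [0.501, -0.188, 0.359], 'orientation': [179.679, 0.209, -89.771], 'ft_force': [0.063, 0.017, 0.05], 'grip_width': 0.085}
253.0 50.0 0.5735 -0.3324 0.0227 66.0 16.0 1.7
370.0 67.0 0.439 -0.3141 0.0227 104.0 15.0 -18.9
371.0 138.0 0.4355 -0.2351 0.0229 103.0 14.0 -6.7
366.0 205.0 0.4402 -0.1522 0.0226 62.0 14.0 2.2

[253.2117, 49.9781, 0.5737, -0.3322, 66.0277, 16.0181, 1.1691]
[369.5969, 66.7398, 0.44, -0.3142, 106.485, 15.7617, -18.5911]
[371.2941, 137.7326, 0.4355, -0.2352, 103.195, 13.9944, -6.7021]
[365.3009, 205.2832, 0.4401, -0.1522, 61.9713, 12.8914, 1.8459]
```

View pics/w12.png

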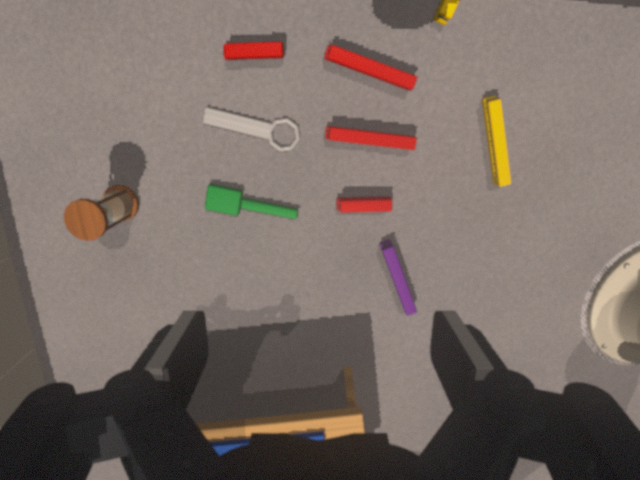

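```bash
python3 - <<'E'
from h import *
to([.441,-.150,.10],[180,0,2])
E
```

```text
lin [-0.0376, 0.0587, 0.2597] twist [0.09, 0.42, -91.76]
```

```bash
python3 - <<'E'
from h import *
m=dict(np.load("w12.npz")); p=m["p"]; h=hsv(p); k=(h[...,0]>130)&(h[...,0]<165)&(h[...,1]>90)
for b in blobs(k,150):
    c=max(cv2.findContours(b.astype(np.uint8),0,1)[0],key=len).reshape(-1,2)
    for z in (0,.022): print(cv2.boxPoints(cv2.minAreaRect((onplane(m,c,z)[:,:2]*1000).astype(np.float32))).round())
print(onplane(m,[[284,133],[240,199],[297,214]],.01))
E
```

```text
[[357.  10.]
 [398. -91.]
 [413. -85.]
 [371.  16.]]
[[363.  -2.]
 [403. -99.]
 [417. -93.]
 [377.   3.]]
[[ 0.541534   -0.23986324  0.01      ]
 [ 0.60000701 -0.15759744  0.01      ]
 [ 0.52711706 -0.13771299  0.01      ]]
```

apply_moves(linear=[[-0.01,0.02,0],[-0.02,0.04,0],[-0.038,0.059,0.0],[-0.038,0.059,0.05],[-0.038,0.059,0.1],[-0.038,0.059,0.15],[-0.038,0.059,0.19],[-0.038,0.059,0.22],[-0.038,0.059,0.25],[-0.038,0.059,0.26],[-0.038,0.059,0.26],[-0.038,0.059,0.26]], twist=[[0,0,-10],[0,0,-20],[0,0,-30],[0,0,-40],[0,0,-50],[0,0,-60],[0,0,-70],[0,0,-80],[0,0,-90],[0,0,-91.8],[0,0,-91.8],[0,0,-91.8]], grip=[120,120,120,120,120,120,120,120,120,120,120,120])

```text
clock: 29.0
position: [0.4415, -0.1506, 0.1015]
orientation: [-179.8, 0.1, 1.9]
ft_force: [0.4, 0.5, 0.4]
grip_width: 0.0447
```

```bash
python3 - <<'E'
from h import *
st(); m,p,D=look("scene","c13")
for c in clips(m,p,D): print(*map(float,c))
to([.441,-.150,.008],[180,0,2])
E
```

```text
{'clock': 29.0, 'q': [1.08, 15.305, -31.16, -0.247, -43.643, 90.986], 'position': [0.442, -0.151, 0.102], 'orientation': [-179.828, 0.105, 1.887], 'ft_force': [0.443, 0.543, 0.438], 'grip_width': 0.045}
213.0 154.0 0.5859 -0.4146 0.0234 62.0 13.0 19.4
275.0 157.0 0.4432 -0.3108 0.0235 92.0 16.0 -18.6
232.0 173.0 0.5751 -0.3282 0.0229 59.0 17.0 2.6
291.0 176.0 0.4411 -0.2299 0.0227 95.0 16.0 -8.9
310.0 196.0 0.4409 -0.1476 0.0222 64.0 16.0 3.6
lin [-0.0002, -0.0004, 0.0936] twist [-0.18, 0.09, -0.11]
```

apply_moves(linear=[[0,0,0.04],[0,0,0.075],[0,0,0.088],[0,0,0.093],[0,0,0.093],[0,0,0.093],[0,0,0.093],[0,0,0.093],[0,0,0.093],[0,0,0.093],[0,0,0.07],[0,0,0.02],[0,0,-0.04],[0,0,-0.1],[0,0,-0.15],[0,0,-0.15]], twist=[[0,0,0],[0,0,0],[0,0,0],[0,0,0],[0,0,0],[0,0,0],[0,0,0],[0,0,0],[0,0,0],[0,0,0],[0,0,0],[0,0,0],[0,0,0],[0,0,0],[0,0,0],[0,0,0]], grip=[120,120,120,120,120,180,255,255,255,255,255,255,255,255,255,255])

```text
clock: 31.05
position: [0.4432, -0.1515, 0.2552]
orientation: [-179.9, -0.4, 1.9]
ft_force: [-0.3, -0.5, -2.5]
grip_width: 0.0148
```

```bash
python3 - <<'E'
from h import *
st(); m,p,D=look("side","s14"); cv2.imwrite("pics/s14.png",p[:,:,::-1]); m,p,D=look("wrist","w14")
E
```

```text
{'clock': 31.05, 'q': [0.989, 5.331, -18.399, -0.147, -65.882, 91.016], 'position': [0.443, -0.151, 0.255], 'orientation': [-179.872, -0.39, 1.945], 'ft_force': [-0.303, -0.499, -2.476], 'grip_width': 0.015}
```

View pics/s14.png

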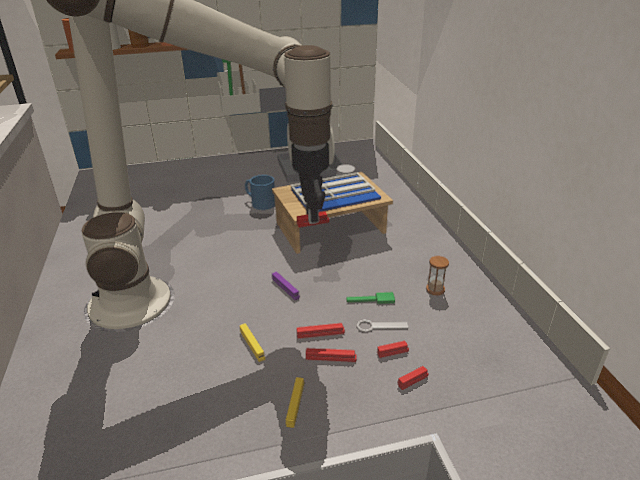

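View pics/w14.png

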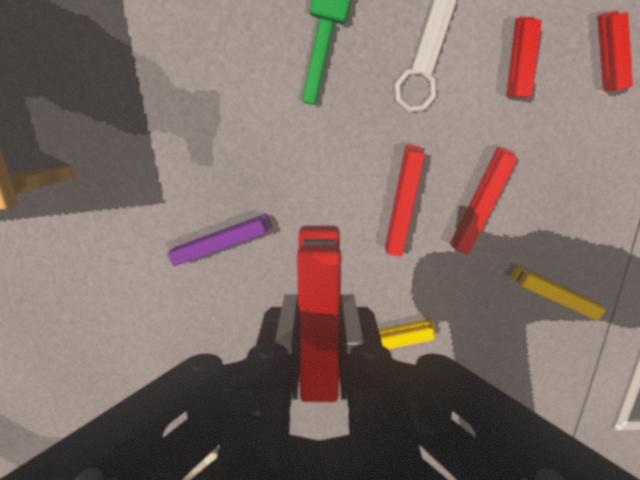

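```bash
python3 - <<'E'
from h import *
to([.5198,.2595,.25],[180,0,7.6])
E
```

```text
lin [0.0929, -0.4076, 0.0019] twist [-0.24, 0.18, -5.7]
```

apply_moves(linear=[[0.01,-0.04,0],[0.02,-0.1,0],[0.035,-0.16,0],[0.05,-0.22,0],[0.065,-0.28,0],[0.08,-0.34,0],[0.09,-0.38,0],[0.093,-0.4,0],[0.093,-0.408,0.002],[0.093,-0.408,0.002],[0.093,-0.408,0.002],[0.093,-0.408,0.002]], twist=[[0,0,-2],[0,0,-5.7],[0,0,-5.7],[0,0,-5.7],[0,0,-5.7],[0,0,-5.7],[0,0,-5.7],[0,0,-5.7],[0,0,-5.7],[0,0,-5.7],[0,0,-5.7],[0,0,-5.7]], grip=[255,255,255,255,255,255,255,255,255,255,255,255])

```text
clock: 32.65
position: [0.5203, 0.2587, 0.2499]
orientation: [-179.8, 0.2, 7.6]
ft_force: [-0.7, -0.2, -0.0]
grip_width: 0.0144
```

```bash
python3 - <<'E'
from h import *
st(); m,p,D=look("wrist","w15")
C=np.array([.5915,.2055]);a=np.radians(7.6);n=np.array([-np.sin(a),np.cos(a)]);t=np.array([np.cos(a),np.sin(a)])
im=p[:,:,::-1].copy()
def q(x,y,z,col):
    P=C+x*n+y*t; uv=proj(m,[[P[0],P[1],z]])[0]; cv2.circle(im,tuple(int(k) for k in uv.round()),3,col,-1)
for k in(-1,0,1):
    for sx in(-.013,.013):
        for y in(-.018,.106): q(.019+.044*k+sx,y,.128,(0,255,255))
        for y in(-.106,-.022): q(.019+.044*k+sx,y,.128,(0,255,0))
for x in(-.08,.08):
    for y in(-.11,.11): q(x,y,.128,(0,0,255))
cv2.imwrite("pics/w15.png",im)
E
```

```text
{'clock': 32.65, 'q': [42.245, 17.101, -4.039, -0.319, -68.888, 55.426], 'position': [0.52, 0.259, 0.25], 'orientation': [-179.771, 0.193, 7.556], 'ft_force': [-0.729, -0.182, -0.003], 'grip_width': 0.014}
```

View pics/w15.png

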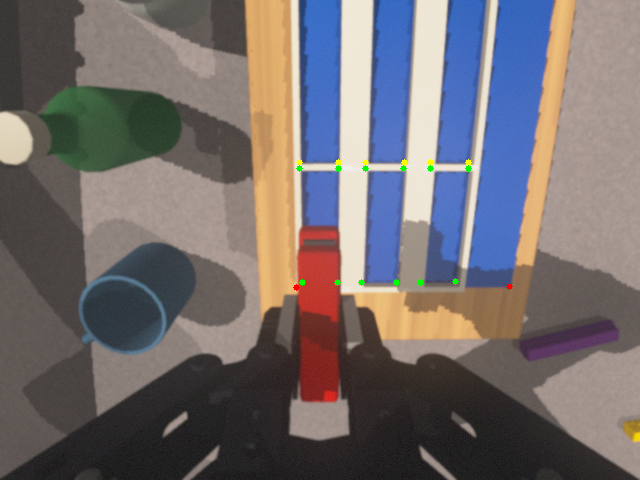

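The wrist overlay matches the drawn lane corners with the picture within a pixel or two: the tray model is good and the clip sits over the far short lane. I'll lower it now.

apply_moves(linear=[[0,0,0.04],[0,0,0.08],[0,0,0.1],[0,0,0.108],[0,0,0.112],[0,0,0.113],[0,0,0.113]], twist=[[0,0,0],[0,0,0],[0,0,0],[0,0,0],[0,0,0],[0,0,0],[0,0,0]], grip=[255,255,255,255,255,255,255])

```text
clock: 33.58
position: [0.5201, 0.2603, 0.1373]
orientation: [-179.7, 0.1, 7.6]
ft_force: [0.3, -0.9, -1.2]
grip_width: 0.0138
```

apply_moves(linear=[[0,0,0.0005],[0,0,0.0005],[0,0,0.0005],[0,0,0.0005],[0,0,-0.03],[0,0,-0.08],[0,0,-0.12],[0,0,-0.12]], twist=[[0,0,0],[0,0,0],[0,0,0],[0,0,0],[0,0,0],[0,0,0],[0,0,0],[0,0,0]], grip=[200,175,175,175,175,120,120,120])

```text
clock: 34.58
position: [0.5219, 0.2607, 0.2607]
orientation: [-179.6, -0.2, 7.6]
ft_force: [0.1, 0.5, -0.9]
grip_width: 0.0448
```

```bash
python3 - <<'E'
from h import *
st(); m,p,D=look("wrist","w16")
m,p,D=look("scene","c16"); cv2.imwrite("pics/c16c.png",cv2.resize(p[100:400,180:460,::-1],None,fx=2,fy=2,interpolation=2))
for c in clips(m,p,D): print(*map(float,c))
to([.439,-.2325,.20],[180,0,-7.5])
E
```

```text
{'clock': 34.575, 'q': [42.312, 16.707, -3.051, -0.254, -69.807, 55.42], 'position': [0.522, 0.261, 0.261], 'orientation': [-179.556, -0.222, 7.644], 'ft_force': [0.056, 0.494, -0.878], 'grip_width': 0.045}
213.0 154.0 0.5861 -0.4149 0.0238 59.0 12.0 21.0
278.0 156.0 0.4398 -0.3098 0.0234 99.0 19.0 -19.0
295.0 175.0 0.4367 -0.2311 0.0226 102.0 16.0 -3.4
232.0 173.0 0.5743 -0.3287 0.023 56.0 15.0 4.3
388.0 311.0 0.5206 0.2625 0.1509 63.0 15.0 7.0
lin [-0.1452, 0.4773, 0.0549] twist [-0.22, 0.26, 15.11]
```

View pics/w16.png

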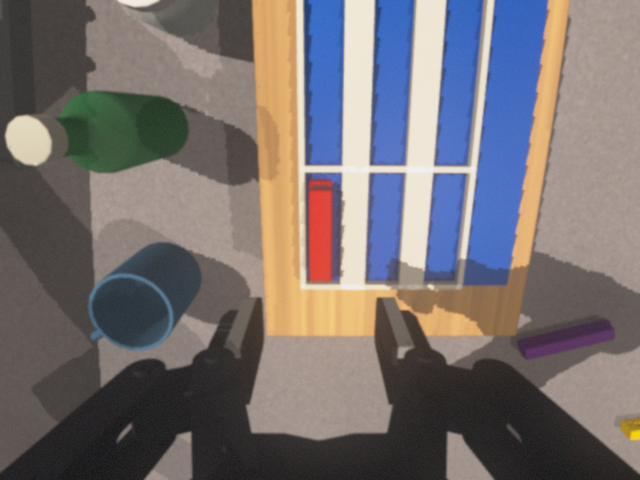

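View pics/c16c.png

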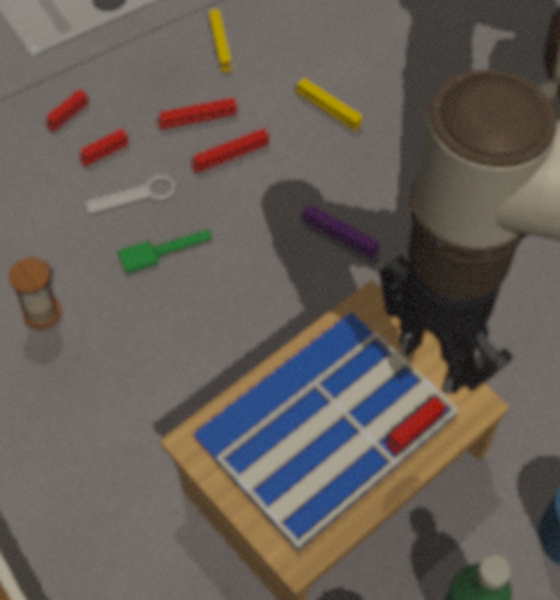

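```bash
python3 - <<'E'
from h import *
to([.437,-.2335,.0085],[180,0,-7.3])
E
```

```text
lin [-0.1466, 0.4788, 0.2464] twist [-0.22, 0.26, 14.91]
```

apply_moves(linear=[[-0.02,0.06,-0.02],[-0.04,0.12,-0.02],[-0.06,0.18,-0.02],[-0.08,0.24,-0.01],[-0.1,0.3,0],[-0.12,0.36,0.04],[-0.135,0.42,0.08],[-0.147,0.479,0.12],[-0.147,0.479,0.15],[-0.147,0.479,0.17],[-0.147,0.479,0.17],[-0.147,0.479,0.17],[-0.147,0.479,0.17]], twist=[[0,0,0],[0,0,5],[0,0,10],[0,0,14.9],[0,0,14.9],[0,0,14.9],[0,0,14.9],[0,0,14.9],[0,0,14.9],[0,0,14.9],[0,0,14.9],[0,0,14.9],[0,0,14.9]], grip=[120,120,120,120,120,120,120,120,120,120,120,120,120])

```text
clock: 36.3
position: [0.4383, -0.2338, 0.0864]
orientation: [-179.9, 0.1, -7.2]
ft_force: [-0.1, 0.6, 0.2]
grip_width: 0.045
```

```bash
python3 - <<'E'
from h import *
from cell import r
st(); m,p,D=look("wrist","w17")
o=r.get_obs(); to([.437,-.2335,.0085],[180,0,-7.3],o=[180,0,o["orientation"][2]])
for c in clips2(m,p): print(np.round(c,4).tolist())
E
```

```text
{'clock': 36.3, 'q': [-9.395, 19.153, -28.102, -0.195, -42.872, 92.326], 'position': [0.438, -0.234, 0.086], 'orientation': [-179.863, 0.122, -7.211], 'ft_force': [-0.074, 0.575, 0.229], 'grip_width': 0.045}
lin [-0.0012, -0.0001, 0.0779] twist [0.0, -0.0, 0.08]
[487.0, 18.6101, 0.549, -0.3299, 21.4905, 18.9943, 89.5804]
[461.9265, 219.5279, 0.4412, -0.3117, 107.2142, 21.0787, -19.0841]
[319.3882, 215.5232, 0.4588, -0.2371, 57.0896, 14.393, -6.633]
```

View pics/w17.png

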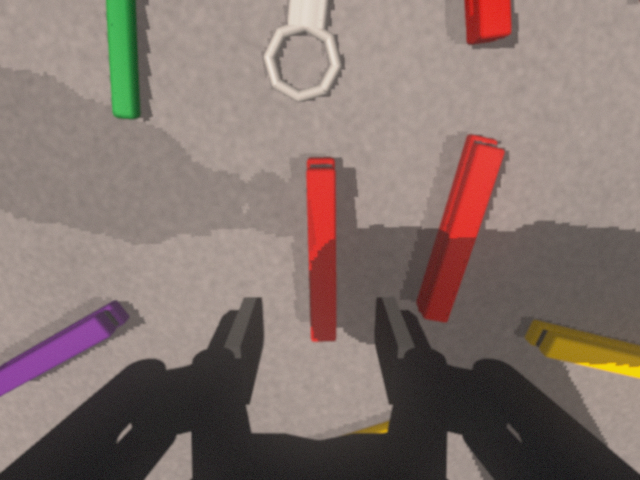

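```bash
python3 - <<'E'
from h import *
m=dict(np.load("w17.npz"))
print(onplane(m,[[320,168],[323,340]],.022), proj(m,[[.438,-.2338,.0086]]),proj(m,[[.438,-.2338,.022]]))
E
```

```text
[[ 0.48760519 -0.24029134  0.022     ]
 [ 0.38349624 -0.22889308  0.022     ]] [[319.69277051 248.61453837]] [[319.69235855 256.62970988]]
```

apply_moves(linear=[[-0.002,0,0.03],[-0.002,0,0.06],[-0.002,0,0.073],[-0.002,0,0.078],[-0.002,0,0.078],[-0.002,0,0.078],[-0.002,0,0.078],[-0.002,0,0.078],[-0.002,0,0.078],[-0.002,0,0.078],[-0.002,0,0.06],[-0.002,0,0.02],[-0.002,0,-0.04],[-0.002,0,-0.1],[-0.002,0,-0.16],[-0.002,0,-0.17],[-0.002,0,-0.17]], twist=[[0,0,0],[0,0,0],[0,0,0],[0,0,0],[0,0,0],[0,0,0],[0,0,0],[0,0,0],[0,0,0],[0,0,0],[0,0,0],[0,0,0],[0,0,0],[0,0,0],[0,0,0],[0,0,0],[0,0,0]], grip=[120,120,120,120,120,180,255,255,255,255,255,255,255,255,255,255,255])

```text
clock: 38.48
position: [0.4359, -0.2341, 0.2553]
orientation: [-179.8, 0.2, -7.3]
ft_force: [-0.1, 0.8, -0.5]
grip_width: 0.0146
```

```bash
cat >> h.py <<'E'
C=np.array([.5915,.2055]);_a=np.radians(7.6);n_=np.array([-np.sin(_a),np.cos(_a)]);t_=np.array([np.cos(_a),np.sin(_a)])
def lane(kind,k): return C+(.019+.044*k)*n_+(.044 if kind=="long" else -.064)*t_
def go(T,yaw):
    from cell import r
    o=r.get_obs(); to(T,[180,0,yaw],o=[180,0,o["orientation"][2]])
E
python3 - <<'E'
from h import *
st()
for k in("long","short"): print(k,[lane(k,i).round(4).tolist() for i in(-1,0,1)])
go([*lane("long",1),.25],7.6)
E
```

```text
{'clock': 38.475, 'q': [-9.517, 8.363, -14.812, -0.197, -67.044, 92.293], 'position': [0.436, -0.234, 0.255], 'orientation': [-179.81, 0.211, -7.301], 'ft_force': [-0.072, 0.794, -0.501], 'grip_width': 0.015}
long [[0.6384, 0.1865], [0.6326, 0.2302], [0.6268, 0.2738]]
short [[0.5314, 0.1723], [0.5255, 0.2159], [0.5197, 0.2595]]
lin [0.1248, -0.5281, 0.0053] twist [0.0, 0.0, -14.9]
```

apply_moves(linear=[[0.01,-0.05,0],[0.025,-0.11,0],[0.04,-0.17,0],[0.055,-0.23,0],[0.07,-0.29,0],[0.085,-0.35,0],[0.1,-0.41,0],[0.115,-0.47,0],[0.125,-0.51,0.005],[0.125,-0.529,0.005],[0.125,-0.529,0.005],[0.125,-0.529,0.005],[0.125,-0.529,0.005]], twist=[[0,0,0],[0,0,-5],[0,0,-10],[0,0,-14.9],[0,0,-14.9],[0,0,-14.9],[0,0,-14.9],[0,0,-14.9],[0,0,-14.9],[0,0,-14.9],[0,0,-14.9],[0,0,-14.9],[0,0,-14.9]], grip=[255,255,255,255,255,255,255,255,255,255,255,255,255])

```text
clock: 40.1
position: [0.627, 0.2732, 0.2517]
orientation: [-179.8, 0.2, 7.5]
ft_force: [-0.1, -0.5, -0.5]
grip_width: 0.0143
```

```bash
python3 - <<'E'
from h import *
st(); m,p,D=look("wrist","w18"); go([*lane("long",1),.1375],7.6)
E
```

```text
{'clock': 40.1, 'q': [36.926, 27.323, 11.882, -0.3, -74.617, 60.699], 'position': [0.627, 0.273, 0.252], 'orientation': [-179.776, 0.192, 7.546], 'ft_force': [-0.098, -0.509, -0.516], 'grip_width': 0.014}
lin [-0.0002, -0.0005, 0.1143] twist [0.0, 0.0, -0.05]
```

View pics/w18.png

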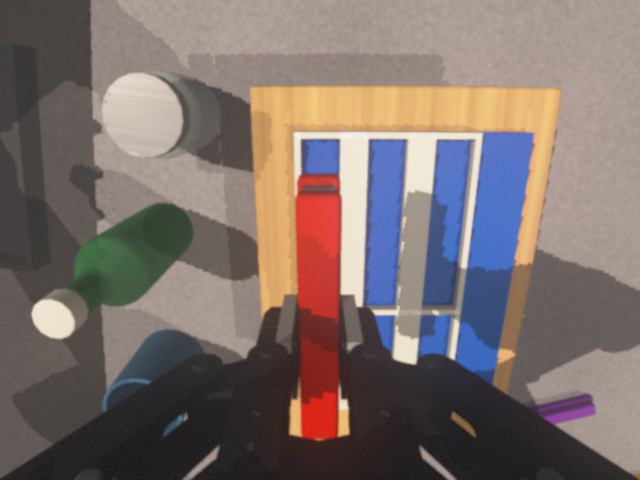

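apply_moves(linear=[[0,0,0.04],[0,0,0.08],[0,0,0.1],[0,0,0.108],[0,0,0.112],[0,0,0.1145],[0,0,0.1145],[0,0,0.1145],[0,0,0.1145],[0,0,0.1145],[0,0,0.1145],[0,0,0.08],[0,0,0.03],[0,0,-0.01],[0,0,-0.01]], twist=[[0,0,0],[0,0,0],[0,0,0],[0,0,0],[0,0,0],[0,0,0],[0,0,0],[0,0,0],[0,0,0],[0,0,0],[0,0,0],[0,0,0],[0,0,0],[0,0,0],[0,0,0]], grip=[255,255,255,255,255,255,255,200,175,175,175,175,120,120,120])

```text
clock: 42.02
position: [0.6288, 0.2753, 0.2661]
orientation: [-179.6, -0.3, 7.6]
ft_force: [-0.4, 0.5, -0.6]
grip_width: 0.0452
```

```bash
python3 - <<'E'
from h import *
st(); m,p,D=look("wrist","w19")
m,p,D=look("scene","c19")
for c in clips(m,p,D): print(*map(float,c))
go([.44,-.3135,.08],-19)
E
```

```text
{'clock': 42.025, 'q': [37.005, 26.932, 13.243, -0.227, -75.868, 60.689], 'position': [0.629, 0.275, 0.266], 'orientation': [-179.591, -0.279, 7.639], 'ft_force': [-0.406, 0.481, -0.63], 'grip_width': 0.045}
213.0 154.0 0.5872 -0.4149 0.0236 57.0 13.0 17.0
278.0 156.0 0.4398 -0.3095 0.0228 99.0 16.0 -19.0
232.0 173.0 0.5757 -0.3284 0.0224 60.0 15.0 2.8
392.0 307.0 0.5097 0.2608 0.1511 41.0 15.0 6.8
346.0 347.0 0.6305 0.2772 0.1501 97.0 16.0 7.0
lin [-0.2632, 0.5581, 0.181] twist [0.0, -0.0, 26.62]
```

View pics/w19.png

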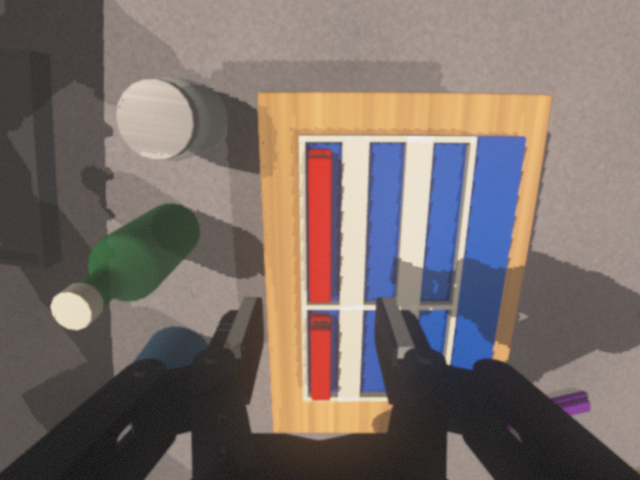

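apply_moves(linear=[[-0.03,0.06,-0.01],[-0.06,0.12,-0.01],[-0.09,0.18,-0.01],[-0.12,0.24,-0.01],[-0.15,0.3,0],[-0.18,0.36,0.02],[-0.21,0.43,0.06],[-0.24,0.5,0.11],[-0.263,0.558,0.16],[-0.263,0.558,0.18],[-0.263,0.558,0.18],[-0.263,0.558,0.18],[-0.263,0.558,0.18],[-0.263,0.558,0.18]], twist=[[0,0,0],[0,0,5],[0,0,10],[0,0,15],[0,0,20],[0,0,26.6],[0,0,26.6],[0,0,26.6],[0,0,26.6],[0,0,26.6],[0,0,26.6],[0,0,26.6],[0,0,26.6],[0,0,26.6]], grip=[120,120,120,120,120,120,120,120,120,120,120,120,120,120])

```text
clock: 43.88
position: [0.4406, -0.3123, 0.0809]
orientation: [-179.9, 0.2, -18.9]
ft_force: [1.0, -0.5, 0.8]
grip_width: 0.0454
```

```bash
python3 - <<'E'
from h import *
st(); m,p,D=look("wrist","w20")
for c in clips2(m,p): print(np.round(c,4).tolist())
go([.44,-.3135,.0085],-19)
E
```

```text
{'clock': 43.875, 'q': [-18.169, 23.14, -22.437, -0.131, -44.611, 89.373], 'position': [0.441, -0.312, 0.081], 'orientation': [-179.911, 0.188, -18.889], 'ft_force': [1.041, -0.508, 0.769], 'grip_width': 0.045}
[281.9319, 31.089, 0.5554, -0.3333, 32.2946, 15.1, 1.1835]
[320.2959, 178.2041, 0.4805, -0.3285, 16.1576, 13.9423, -17.08]
[322.5481, 318.9185, 0.4053, -0.3031, 33.2648, 13.9949, -18.1434]
lin [-0.0002, 0.0014, 0.0725] twist [0.0, -0.0, 0.12]
```

View pics/w20.png

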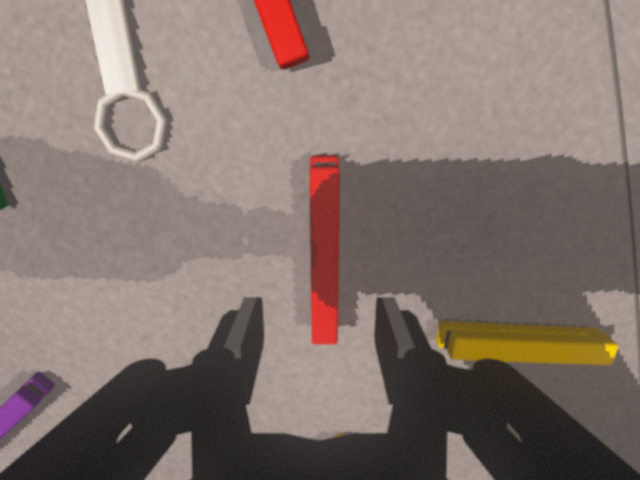

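apply_moves(linear=[[-0.002,0.001,0.03],[-0.002,0.001,0.06],[-0.002,0.001,0.07],[-0.002,0.001,0.0725],[-0.002,0.001,0.0725],[-0.002,0.001,0.0725],[-0.002,0.001,0.0725],[-0.002,0.001,0.0725],[-0.002,0.001,0.0725],[-0.002,0.001,0.0725],[-0.002,0.001,0.055],[-0.002,0,0.02],[-0.002,0,-0.04],[-0.002,0,-0.1],[-0.002,0,-0.16],[-0.002,0,-0.175],[-0.002,0,-0.175]], twist=[[0,0,0],[0,0,0],[0,0,0],[0,0,0],[0,0,0],[0,0,0],[0,0,0],[0,0,0],[0,0,0],[0,0,0],[0,0,0],[0,0,0],[0,0,0],[0,0,0],[0,0,0],[0,0,0],[0,0,0]], grip=[120,120,120,120,120,180,255,255,255,255,255,255,255,255,255,255,255])

```text
clock: 46.05
position: [0.4386, -0.3127, 0.2554]
orientation: [-179.9, 0.2, -19.0]
ft_force: [0.3, -0.7, -1.2]
grip_width: 0.0142
```

```bash
python3 - <<'E'
from h import *
st()
go([*lane("long",0),.25],7.6)
E
```

```text
{'clock': 46.05, 'q': [-18.3, 12.748, -9.26, -0.141, -68.176, 89.358], 'position': [0.439, -0.313, 0.255], 'orientation': [-179.871, 0.186, -18.994], 'ft_force': [0.293, -0.719, -1.172], 'grip_width': 0.014}
lin [0.0067, -0.5764, 0.0054] twist [0.0, 0.0, -26.59]
```

apply_moves(linear=[[0,-0.05,0],[0,-0.11,0],[0,-0.17,0],[0,-0.23,0],[0,-0.29,0],[0,-0.35,0],[0,-0.41,0],[0.003,-0.47,0],[0.006,-0.53,0.005],[0.007,-0.576,0.005],[0.007,-0.576,0.005],[0.007,-0.576,0.005],[0.007,-0.576,0.005],[0.007,-0.576,0.005]], twist=[[0,0,0],[0,0,-5],[0,0,-10],[0,0,-15],[0,0,-20],[0,0,-26.6],[0,0,-26.6],[0,0,-26.6],[0,0,-26.6],[0,0,-26.6],[0,0,-26.6],[0,0,-26.6],[0,0,-26.6],[0,0,-26.6]], grip=[255,255,255,255,255,255,255,255,255,255,255,255,255,255])

```text
clock: 47.8
position: [0.6323, 0.2285, 0.2512]
orientation: [-179.8, 0.2, 7.6]
ft_force: [-0.2, 0.6, 0.3]
grip_width: 0.0146
```

```bash
python3 - <<'E'
from h import *
st(); m,p,D=look("wrist","w21"); go([*lane("long",0),.1375],7.6)
E
```

```text
{'clock': 47.8, 'q': [33.488, 26.173, 9.946, -0.302, -73.862, 64.147], 'position': [0.632, 0.229, 0.251], 'orientation': [-179.778, 0.207, 7.551], 'ft_force': [-0.161, 0.554, 0.309], 'grip_width': 0.015}
lin [0.0004, -0.0014, 0.1138] twist [0.0, 0.0, -0.04]
```

View pics/w21.png

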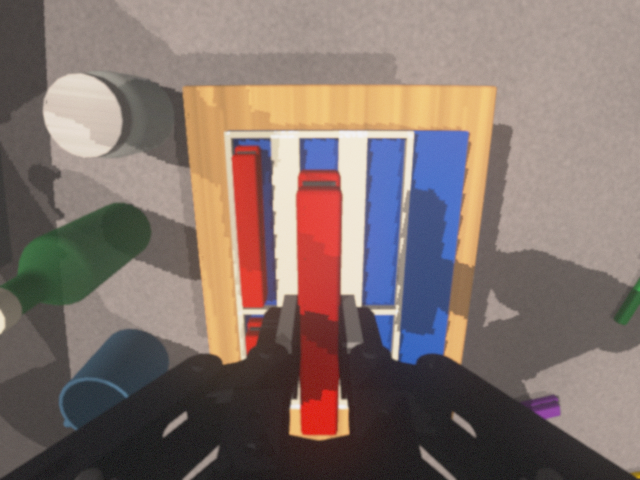

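apply_moves(linear=[[0,0,0.04],[0,0,0.08],[0,0,0.1],[0,0,0.108],[0,0,0.112],[0,0,0.114],[0,0,0.114],[0,0,0.114],[0,0,0.114],[0,0,0.114],[0,0,0.114],[0,0,0.08],[0,0,0.03],[0,0,-0.01],[0,0,-0.01]], twist=[[0,0,0],[0,0,0],[0,0,0],[0,0,0],[0,0,0],[0,0,0],[0,0,0],[0,0,0],[0,0,0],[0,0,0],[0,0,0],[0,0,0],[0,0,0],[0,0,0],[0,0,0]], grip=[255,255,255,255,255,255,255,200,175,175,175,175,120,120,120])

```text
clock: 49.72
position: [0.6342, 0.2303, 0.2659]
orientation: [-179.6, -0.3, 7.6]
ft_force: [0.0, -0.3, -0.1]
grip_width: 0.0452
```

```bash
python3 - <<'E'
from h import *
st(); m,p,D=look("wrist","w22")
m,p,D=look("scene","c22")
for c in clips(m,p,D): print(*map(float,c))
go([.575,-.331,.08],2)
E
```

```text
{'clock': 49.725, 'q': [33.556, 25.741, 11.286, -0.223, -75.122, 64.142], 'position': [0.634, 0.23, 0.266], 'orientation': [-179.621, -0.286, 7.64], 'ft_force': [0.013, -0.292, -0.087], 'grip_width': 0.045}
213.0 154.0 0.5856 -0.4141 0.0236 60.0 14.0 17.5
232.0 173.0 0.5754 -0.3287 0.0232 59.0 16.0 2.1
388.0 312.0 0.52 0.2621 0.1508 61.0 15.0 7.4
332.0 330.0 0.6355 0.2326 0.1506 101.0 15.0 8.3
348.0 345.0 0.6276 0.2767 0.1505 103.0 16.0 8.5
lin [-0.131, 0.5481, 0.1809] twist [-0.0, -0.0, 5.61]
```

View pics/w22.png

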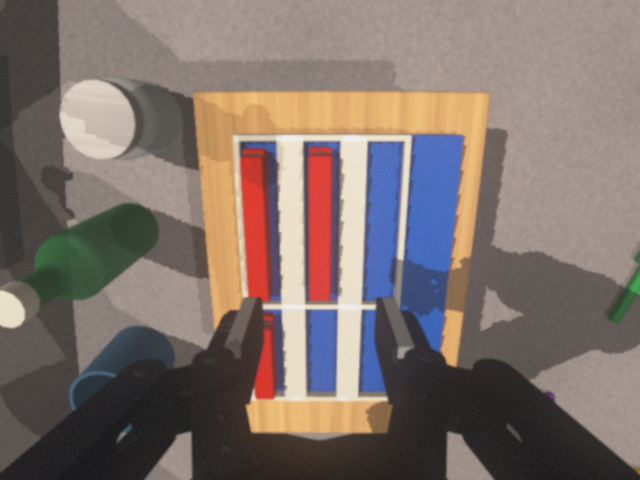

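Both long clips and one short clip sit in their lanes. Next comes the short clip at (0.575, -0.331).

apply_moves(linear=[[-0.015,0.06,-0.01],[-0.03,0.12,-0.01],[-0.045,0.18,-0.01],[-0.06,0.24,-0.01],[-0.075,0.3,0],[-0.09,0.36,0.02],[-0.1,0.43,0.06],[-0.115,0.5,0.11],[-0.131,0.548,0.16],[-0.131,0.548,0.18],[-0.131,0.548,0.18],[-0.131,0.548,0.18],[-0.131,0.548,0.18],[-0.131,0.548,0.18]], twist=[[0,0,0],[0,0,5.6],[0,0,5.6],[0,0,5.6],[0,0,5.6],[0,0,5.6],[0,0,5.6],[0,0,5.6],[0,0,5.6],[0,0,5.6],[0,0,5.6],[0,0,5.6],[0,0,5.6],[0,0,5.6]], grip=[120,120,120,120,120,120,120,120,120,120,120,120,120,120])

```text
clock: 51.58
position: [0.5759, -0.3295, 0.0813]
orientation: [-179.9, 0.1, 2.1]
ft_force: [-0.8, 0.6, -0.2]
grip_width: 0.0453
```

```bash
python3 - <<'E'
from h import *
st(); m,p,D=look("wrist","w23")
for c in clips2(m,p): print(np.round(c,4).tolist())
go([.575,-.331,.0085],2)
E
```

```text
{'clock': 51.575, 'q': [-15.887, 33.099, -4.026, -0.129, -52.974, 108.09], 'position': [0.576, -0.329, 0.081], 'orientation': [-179.872, 0.062, 2.125], 'ft_force': [-0.829, 0.629, -0.2], 'grip_width': 0.045}
[471.1914, 207.8828, 0.6048, -0.4113, 37.2006, 18.7605, 17.2856]
[321.5422, 215.2892, 0.602, -0.3285, 17.6723, 9.5224, -38.7164]
[485.7881, 279.6314, 0.567, -0.4247, 24.6402, 14.2835, 18.4511]
lin [-0.0007, 0.0014, 0.0725] twist [0.0, -0.0, 0.11]
```

View pics/w23.png

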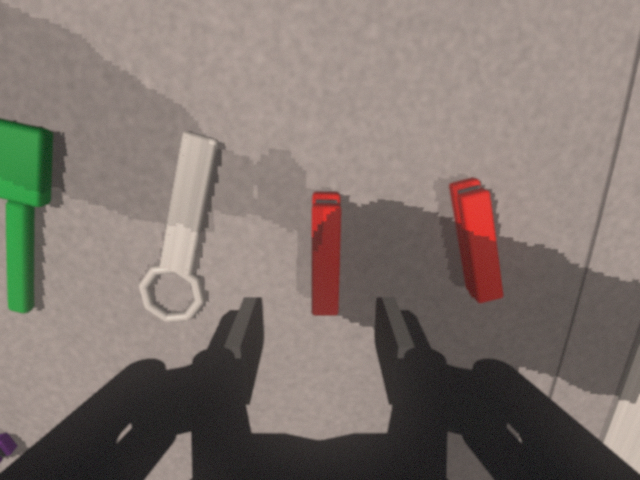

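apply_moves(linear=[[-0.002,0.001,0.03],[-0.002,0.001,0.06],[-0.002,0.001,0.07],[-0.002,0.001,0.0725],[-0.002,0.001,0.0725],[-0.002,0.001,0.0725],[-0.002,0.001,0.0725],[-0.002,0.001,0.0725],[-0.002,0.001,0.0725],[-0.002,0.001,0.0725],[-0.002,0.001,0.055],[-0.002,0,0.02],[-0.002,0,-0.04],[-0.002,0,-0.1],[-0.002,0,-0.16],[-0.002,0,-0.175],[-0.002,0,-0.175]], twist=[[0,0,0],[0,0,0],[0,0,0],[0,0,0],[0,0,0],[0,0,0],[0,0,0],[0,0,0],[0,0,0],[0,0,0],[0,0,0],[0,0,0],[0,0,0],[0,0,0],[0,0,0],[0,0,0],[0,0,0]], grip=[120,120,120,120,120,180,255,255,255,255,255,255,255,255,255,255,255])

```text
clock: 53.75
position: [0.5735, -0.3309, 0.2558]
orientation: [-179.8, 0.1, 2.0]
ft_force: [0.0, -0.1, -0.8]
grip_width: 0.0143
```

```bash
python3 - <<'E'
from h import *
st()
go([*lane("short",0),.25],7.6)
E
```

```text
{'clock': 53.75, 'q': [-16.078, 24.995, 8.651, -0.141, -73.787, 108.13], 'position': [0.573, -0.331, 0.256], 'orientation': [-179.831, 0.081, 2.013], 'ft_force': [0.01, -0.09, -0.786], 'grip_width': 0.014}
lin [-0.0287, -0.5481, 0.0058] twist [0.0, 0.0, -5.59]
```

apply_moves(linear=[[0,-0.05,0],[0,-0.11,0],[0,-0.17,0],[-0.01,-0.23,0],[-0.015,-0.29,0],[-0.02,-0.35,0],[-0.025,-0.41,0],[-0.029,-0.47,0],[-0.029,-0.53,0.005],[-0.029,-0.548,0.005],[-0.029,-0.548,0.005],[-0.029,-0.548,0.005],[-0.029,-0.548,0.005]], twist=[[0,0,0],[0,0,-5.6],[0,0,-5.6],[0,0,-5.6],[0,0,-5.6],[0,0,-5.6],[0,0,-5.6],[0,0,-5.6],[0,0,-5.6],[0,0,-5.6],[0,0,-5.6],[0,0,-5.6],[0,0,-5.6]], grip=[255,255,255,255,255,255,255,255,255,255,255,255,255])

```text
clock: 55.38
position: [0.5251, 0.2142, 0.2512]
orientation: [-179.8, 0.2, 7.5]
ft_force: [0.4, 0.1, -0.3]
grip_width: 0.0143
```

```bash
python3 - <<'E'
from h import *
st(); m,p,D=look("wrist","w24"); go([*lane("short",0),.1375],7.6)
E
```

```text
{'clock': 55.375, 'q': [38.4, 15.716, -5.793, -0.318, -68.595, 59.228], 'position': [0.525, 0.214, 0.251], 'orientation': [-179.799, 0.241, 7.512], 'ft_force': [0.382, 0.09, -0.256], 'grip_width': 0.014}
lin [0.0006, -0.0014, 0.1138] twist [-0.0, 0.0, -0.08]
```

View pics/w24.png

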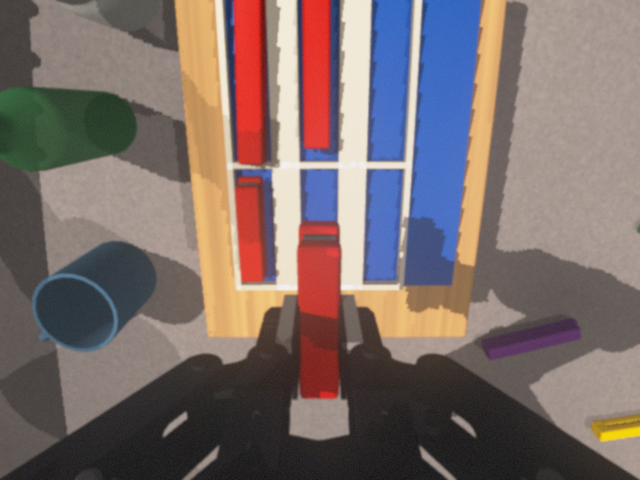

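apply_moves(linear=[[0,0,0.04],[0,0,0.08],[0,0,0.1],[0,0,0.108],[0,0,0.112],[0,0,0.114],[0,0,0.114],[0,0,0.114],[0,0,0.114],[0,0,0.114],[0,0,0.114],[0,0,0.08],[0,0,0.03],[0,0,-0.01],[0,0,-0.01]], twist=[[0,0,0],[0,0,0],[0,0,0],[0,0,0],[0,0,0],[0,0,0],[0,0,0],[0,0,0],[0,0,0],[0,0,0],[0,0,0],[0,0,0],[0,0,0],[0,0,0],[0,0,0]], grip=[255,255,255,255,255,255,255,200,175,175,175,175,120,120,120])

```text
clock: 57.3
position: [0.5267, 0.2166, 0.2654]
orientation: [-179.6, -0.2, 7.6]
ft_force: [0.0, 0.4, -0.8]
grip_width: 0.0454
```

```bash
python3 - <<'E'
from h import *
st(); m,p,D=look("wrist","w25")
m,p,D=look("scene","c25")
for c in clips(m,p,D): print(*map(float,c))
go([.586,-.417,.10],18.2)
E
```

```text
{'clock': 57.3, 'q': [38.519, 15.177, -4.497, -0.252, -69.919, 59.212], 'position': [0.527, 0.217, 0.265], 'orientation': [-179.588, -0.228, 7.645], 'ft_force': [0.021, 0.376, -0.796], 'grip_width': 0.045}
213.0 154.0 0.5877 -0.4149 0.0236 61.0 12.0 17.2
372.0 297.0 0.5265 0.219 0.15 62.0 16.0 7.2
388.0 312.0 0.5198 0.2619 0.1506 64.0 15.0 7.6
333.0 329.0 0.6344 0.2327 0.1506 102.0 15.0 7.5
350.0 341.0 0.6195 0.271 0.1505 102.0 15.0 6.0
lin [-0.0231, 0.6352, 0.1612] twist [-0.0, 0.0, -10.59]
```

View pics/w25.png

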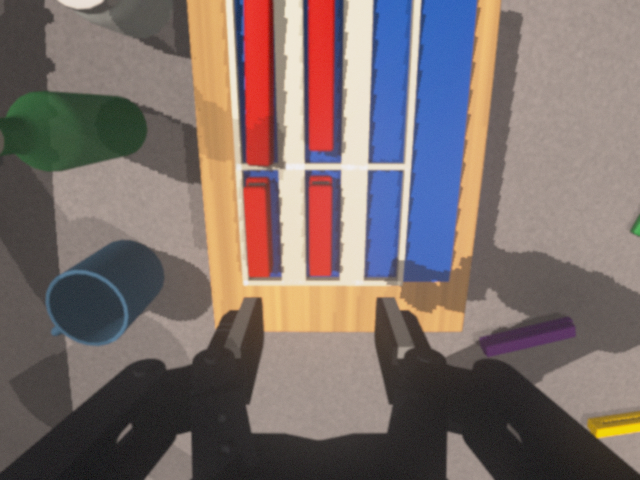

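apply_moves(linear=[[0,0.06,-0.01],[-0.005,0.12,-0.01],[-0.01,0.18,-0.01],[-0.012,0.24,-0.01],[-0.015,0.3,0],[-0.02,0.36,0.02],[-0.02,0.43,0.06],[-0.02,0.5,0.1],[-0.022,0.56,0.14],[-0.023,0.62,0.17],[-0.023,0.635,0.18],[-0.023,0.635,0.18],[-0.023,0.635,0.18],[-0.023,0.635,0.18],[-0.023,0.635,0.18]], twist=[[0,0,0],[0,0,-5],[0,0,-10.6],[0,0,-10.6],[0,0,-10.6],[0,0,-10.6],[0,0,-10.6],[0,0,-10.6],[0,0,-10.6],[0,0,-10.6],[0,0,-10.6],[0,0,-10.6],[0,0,-10.6],[0,0,-10.6],[0,0,-10.6]], grip=[120,120,120,120,120,120,120,120,120,120,120,120,120,120,120])

```text
clock: 59.28
position: [0.5866, -0.415, 0.0807]
orientation: [-179.8, 0.1, 18.3]
ft_force: [-0.9, -0.4, -0.2]
grip_width: 0.0452
```

```bash
python3 - <<'E'
from h import *
st(); m,p,D=look("wrist","w26")
go([.586,-.417,.0085],18.2)
m,p,D=look("scene","c26"); cv2.imwrite("pics/c26c.png",cv2.resize(p[250:390,270:430,::-1],None,fx=4,fy=4,interpolation=2))
for c in clips(m,p,D): print(*map(float,c))
E
```

```text
{'clock': 59.275, 'q': [-22.465, 37.869, 5.155, -0.091, -57.455, 130.842], 'position': [0.587, -0.415, 0.081], 'orientation': [-179.832, 0.077, 18.327], 'ft_force': [-0.902, -0.403, -0.189], 'grip_width': 0.045}
lin [-0.001, 0.0016, 0.0721] twist [0.0, -0.0, 0.12]
213.0 154.0 0.586 -0.4122 0.0239 59.0 15.0 12.8
372.0 297.0 0.527 0.2193 0.1501 63.0 15.0 7.3
388.0 312.0 0.5204 0.2623 0.1511 62.0 15.0 7.3
333.0 329.0 0.6337 0.2328 0.1504 103.0 15.0 7.2
350.0 341.0 0.6193 0.2713 0.1507 103.0 15.0 6.1
```

View pics/w26.png

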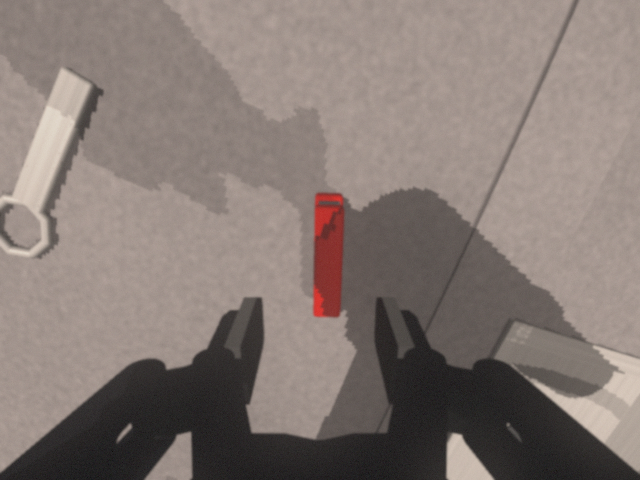

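View pics/c26c.png

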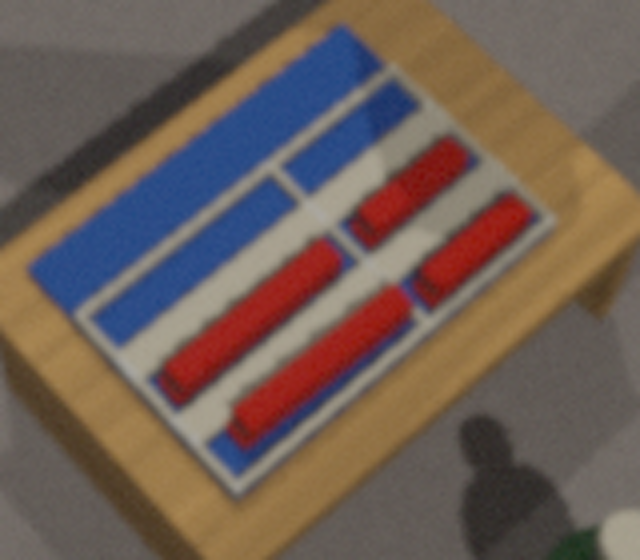

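apply_moves(linear=[[-0.002,0.002,0.03],[-0.002,0.002,0.06],[-0.002,0.002,0.07],[-0.002,0.002,0.072],[-0.002,0.002,0.072],[-0.002,0.002,0.072],[-0.002,0.002,0.072],[-0.002,0.002,0.072],[-0.002,0.002,0.072],[-0.002,0.002,0.072],[-0.002,0.002,0.055],[-0.002,0,0.02],[-0.002,0,-0.04],[-0.002,0,-0.1],[-0.002,0,-0.16],[-0.002,0,-0.175],[-0.002,0,-0.175]], twist=[[0,0,0],[0,0,0],[0,0,0],[0,0,0],[0,0,0],[0,0,0],[0,0,0],[0,0,0],[0,0,0],[0,0,0],[0,0,0],[0,0,0],[0,0,0],[0,0,0],[0,0,0],[0,0,0],[0,0,0]], grip=[120,120,120,120,120,180,255,255,255,255,255,255,255,255,255,255,255])

```text
clock: 61.5
position: [0.5847, -0.4173, 0.2555]
orientation: [-179.8, 0.0, 18.2]
ft_force: [0.5, -1.2, -1.1]
grip_width: 0.0143
```

```bash
python3 - <<'E'
from h import *
st()
go([*lane("short",-1),.25],7.6)
E
```

```text
{'clock': 61.5, 'q': [-22.708, 30.851, 18.239, -0.104, -77.54, 130.946], 'position': [0.585, -0.417, 0.255], 'orientation': [-179.823, 0.048, 18.215], 'ft_force': [0.488, -1.209, -1.096], 'grip_width': 0.014}
lin [0.1337, -0.5767, 0.0055] twist [0.0, -0.0, 10.62]
```

apply_moves(linear=[[0.01,-0.05,0],[0.025,-0.11,0],[0.04,-0.17,0],[0.055,-0.23,0],[0.07,-0.29,0],[0.085,-0.35,0],[0.1,-0.41,0],[0.115,-0.47,0],[0.13,-0.53,0.005],[0.134,-0.577,0.005],[0.134,-0.577,0.005],[0.134,-0.577,0.005],[0.134,-0.577,0.005],[0.134,-0.577,0.005]], twist=[[0,0,0],[0,0,5],[0,0,10.6],[0,0,10.6],[0,0,10.6],[0,0,10.6],[0,0,10.6],[0,0,10.6],[0,0,10.6],[0,0,10.6],[0,0,10.6],[0,0,10.6],[0,0,10.6],[0,0,10.6]], grip=[255,255,255,255,255,255,255,255,255,255,255,255,255,255])

```text
clock: 63.25
position: [0.5315, 0.1715, 0.2509]
orientation: [-179.8, 0.2, 7.5]
ft_force: [0.3, 0.6, 0.1]
grip_width: 0.0145
```

```bash
python3 - <<'E'
from h import *
st(); m,p,D=look("wrist","w27"); go([*lane("short",-1),.1375],7.6)
E
```

```text
{'clock': 63.25, 'q': [34.343, 14.886, -6.984, -0.314, -68.254, 63.292], 'position': [0.532, 0.171, 0.251], 'orientation': [-179.796, 0.243, 7.519], 'ft_force': [0.273, 0.63, 0.092], 'grip_width': 0.014}
lin [-0.0001, -0.0007, 0.1136] twist [0.0, 0.0, -0.07]
```

View pics/w27.png

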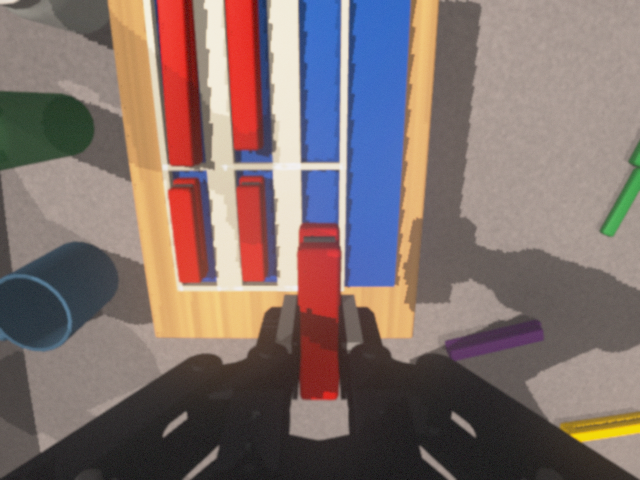

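apply_moves(linear=[[0,0,0.04],[0,0,0.08],[0,0,0.1],[0,0,0.108],[0,0,0.112],[0,0,0.1135],[0,0,0.1135],[0,0,0.1135],[0,0,0.1135],[0,0,0.1135],[0,0,0.1135],[0,0,0.08],[0,0,0.03],[0,0,-0.01],[0,0,-0.01]], twist=[[0,0,0],[0,0,0],[0,0,0],[0,0,0],[0,0,0],[0,0,0],[0,0,0],[0,0,0],[0,0,0],[0,0,0],[0,0,0],[0,0,0],[0,0,0],[0,0,0],[0,0,0]], grip=[255,255,255,255,255,255,255,200,175,175,175,175,140,140,140])

```text
clock: 65.18
position: [0.5331, 0.1734, 0.2652]
orientation: [-179.6, -0.2, 7.6]
ft_force: [-0.3, 0.2, 0.0]
grip_width: 0.0386
```

```bash
python3 - <<'E'
from h import *
st(); go([*(lane("long",1)-.006*t_),.25],7.6)
E
```

```text
{'clock': 65.175, 'q': [34.449, 14.311, -5.712, -0.247, -69.591, 63.286], 'position': [0.533, 0.173, 0.265], 'orientation': [-179.619, -0.241, 7.649], 'ft_force': [-0.268, 0.184, 0.025], 'grip_width': 0.039}
lin [0.1002, -0.087, 0.0152] twist [-0.0, -0.0, 0.05]
```

apply_moves(linear=[[0.05,-0.045,0],[0.1,-0.087,0.0],[0.1,-0.087,0.0],[0.1,-0.087,0.0],[0.1,-0.087,0.0]], twist=[[0,0,0],[0,0,0],[0,0,0],[0,0,0],[0,0,0]], grip=[170,170,170,170,170])

```text
clock: 65.8
position: [0.6183, 0.2711, 0.2613]
orientation: [-179.8, 0.2, 7.6]
ft_force: [0.8, -0.3, 0.1]
grip_width: 0.0284
```

```bash
python3 - <<'E'
from h import *
st(); m,p,D=look("wrist","w29")
for c in clips(m,p,D): print(*map(float,c))
for c in clips2(m,p,.15): print(np.round(c,4).tolist())
E
```

```text
{'clock': 65.8, 'q': [37.235, 26.188, 11.393, -0.304, -75.312, 60.44], 'position': [0.618, 0.271, 0.261], 'orientation': [-179.797, 0.239, 7.598], 'ft_force': [0.817, -0.349, 0.081], 'grip_width': 0.028}
381.0 210.0 0.6334 0.2315 0.1507 103.0 15.0 7.2
323.0 225.0 0.6183 0.269 0.1507 105.0 14.0 6.0
316.0 354.0 0.5194 0.2612 0.1508 64.0 14.0 7.8
430.0 341.0 0.5431 0.176 0.1507 40.0 15.0 6.5
[381.8986, 211.3205, 0.6335, 0.2316, 103.0489, 14.7307, 7.5139]
[323.3241, 226.1019, 0.6182, 0.2689, 104.848, 13.9515, 6.008]
[316.2249, 353.8107, 0.5196, 0.2612, 63.1492, 13.814, 7.8134]
[428.3375, 337.9188, 0.5427, 0.1777, 40.5469, 18.7745, 7.5251]
```

View pics/w29.png

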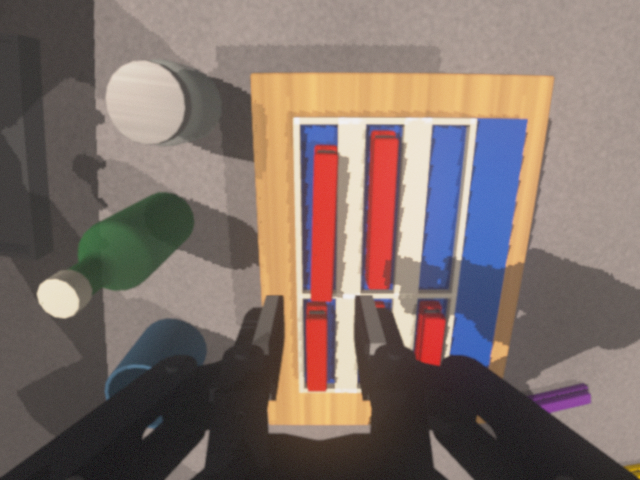

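apply_moves(linear=[[0,0.0035,0.04],[0,0.0035,0.08],[0,0.0035,0.09],[0,0.0035,0.09],[0,0.0035,0.09]], twist=[[0,0,1],[0,0,1],[0,0,1],[0,0,1],[0,0,1]], grip=[180,180,180,180,180])

```text
clock: 66.47
position: [0.6201, 0.2693, 0.1736]
orientation: [-179.7, -0.0, 6.6]
ft_force: [0.2, 0.3, 0.1]
grip_width: 0.0253
```

```bash
python3 - <<'E'
from h import *
st(); m,p,D=look("wrist","w30"); go([.6183,.269,.1375],6.3)
E
```

```text
{'clock': 66.475, 'q': [37.034, 29.251, 3.764, -0.279, -64.362, 59.726], 'position': [0.62, 0.269, 0.174], 'orientation': [-179.706, -0.003, 6.639], 'ft_force': [0.224, 0.287, 0.149], 'grip_width': 0.025}
lin [-0.0018, 0.0002, 0.0359] twist [-0.0, -0.0, 0.34]
```

View pics/w30.png

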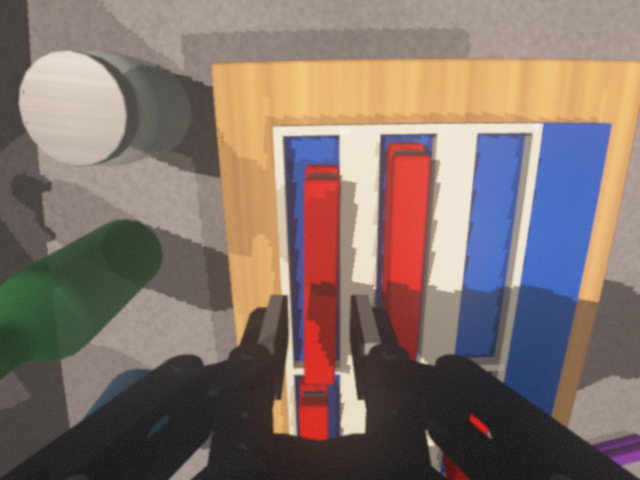

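apply_moves(linear=[[-0.001,0,0.02],[-0.001,0,0.032],[-0.001,0,0.036],[-0.001,0,0.036],[-0.001,0,0.036],[-0.001,0,0.036],[-0.001,0,0.036],[-0.001,0,0.036],[-0.001,0,0.03],[-0.001,0,0.022],[0.004,-0.002,0.022],[0.0085,-0.004,0.022],[0.0085,-0.004,0.022],[0.0085,-0.004,0.03],[0.0085,-0.004,0.036],[0.0085,-0.004,0.036],[0.0085,-0.004,0.036]], twist=[[0,0,0],[0,0,0],[0,0,0],[0,0,0],[0,0,0],[0,0,0],[0,0,0],[0,0,0],[0,0,0],[0,0,0],[0,0,-0.5],[0,0,-1],[0,0,-1],[0,0,-1],[0,0,-1],[0,0,-1],[0,0,-1]], grip=[180,180,180,180,220,255,255,255,255,255,255,255,255,255,255,255,255])

```text
clock: 68.65
position: [0.6267, 0.2738, 0.1359]
orientation: [-179.8, 0.2, 7.6]
ft_force: [-2.4, -0.5, 5.5]
grip_width: 0.0145
```

apply_moves(linear=[[0,0,0],[0,0,0],[0,0,0],[0,0,0],[0,0,-0.03],[0,0,-0.08],[0,0,-0.13],[-0.05,0.05,-0.16],[-0.05,0.05,-0.16],[-0.05,0.05,-0.16],[-0.05,0.05,-0.16]], twist=[[0,0,0],[0,0,0],[0,0,0],[0,0,0],[0,0,0],[0,0,0],[0,0,0],[0,0,0],[0,0,0],[0,0,0],[0,0,0]], grip=[200,180,180,180,180,180,120,120,120,120,120])

```text
clock: 70.03
position: [0.5847, 0.2176, 0.2933]
orientation: [-179.8, 0.4, 7.6]
ft_force: [0.0, 0.1, 0.2]
grip_width: 0.0449
```

```bash
python3 - <<'E'
from h import *
st(); m,p,D=look("wrist","w31")
print([lane(k,i).round(4).tolist() for k in("long","short") for i in(-1,0,1)])
for c in clips(m,p,D): print(*map(float,c))
E
```

```text
{'clock': 70.025, 'q': [35.098, 20.188, 6.619, -0.316, -76.672, 62.602], 'position': [0.585, 0.218, 0.293], 'orientation': [-179.838, 0.355, 7.628], 'ft_force': [0.04, 0.06, 0.229], 'grip_width': 0.045}
[[0.6384, 0.1865], [0.6326, 0.2302], [0.6268, 0.2738], [0.5314, 0.1723], [0.5255, 0.2159], [0.5197, 0.2595]]
310.0 140.0 0.6335 0.2313 0.1507 103.0 15.0 7.6
250.0 144.0 0.6274 0.2741 0.1507 104.0 16.0 7.1
257.0 279.0 0.519 0.26 0.1507 64.0 13.0 8.4
311.0 291.0 0.5254 0.2169 0.1508 62.0 13.0 7.5
364.0 296.0 0.5276 0.1735 0.1508 56.0 14.0 7.9
```

View pics/w31.png

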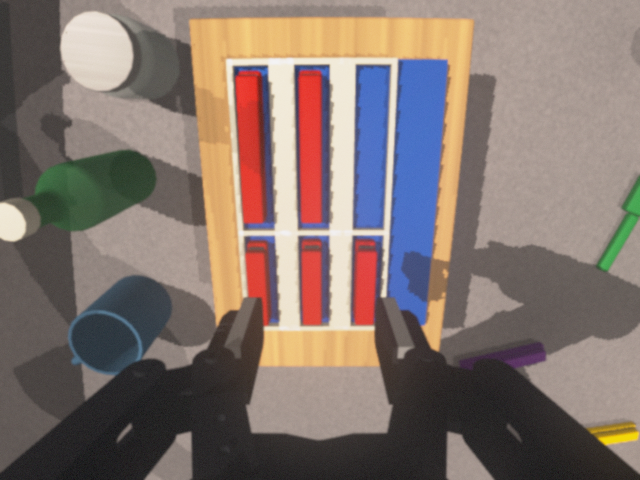

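All five clips lie in their lanes within 1–2 mm of centre. I'll move the arm clear and take one last look.

apply_moves(linear=[[0,0.05,-0.05],[0,0.1,-0.08],[0,0.15,-0.08],[0,0.2,-0.08],[0,0.25,-0.08],[0,0.25,-0.08],[0,0.25,-0.08],[0,0.25,-0.08],[0,0.25,-0.08]], twist=[[0,0,0],[0,0,0],[0,0,0],[0,0,0],[0,0,0],[0,0,0],[0,0,0],[0,0,0],[0,0,0]], grip=[120,120,120,120,120,120,120,120,120])

```text
clock: 71.2
position: [0.6183, -0.0296, 0.374]
orientation: [-179.8, 0.2, 7.7]
ft_force: [0.4, 0.4, 0.6]
grip_width: 0.0452
```

```bash
python3 - <<'E'
from h import *
st(); m,p,D=look("scene","c32")
for c in clips(m,p,D): print(*map(float,c))
m,p,D=look("side","s32")
E
```

```text
{'clock': 71.2, 'q': [12.103, 18.4, 15.105, -0.231, -86.91, 85.634], 'position': [0.618, -0.03, 0.374], 'orientation': [-179.786, 0.222, 7.725], 'ft_force': [0.369, 0.41, 0.606], 'grip_width': 0.045}
358.0 282.0 0.5325 0.1757 0.1502 64.0 15.0 7.8
373.0 296.0 0.5262 0.2189 0.1499 63.0 16.0 6.6
388.0 311.0 0.519 0.262 0.151 63.0 15.0 8.3
333.0 329.0 0.6337 0.2328 0.1509 102.0 15.0 8.0
348.0 345.0 0.6276 0.276 0.1502 103.0 15.0 7.2
```

View pics/c32.png

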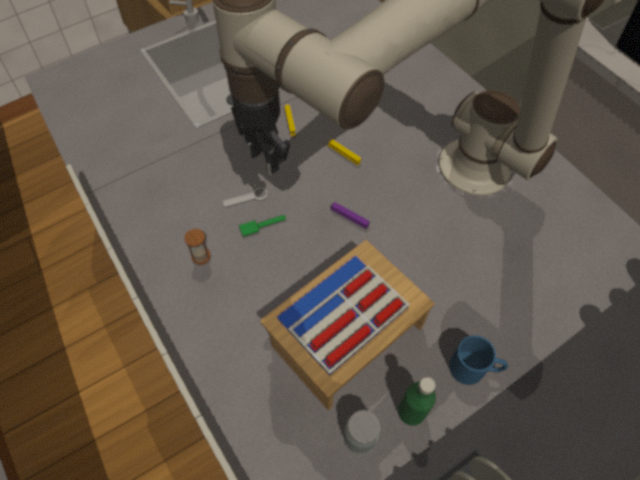

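View pics/s32.png

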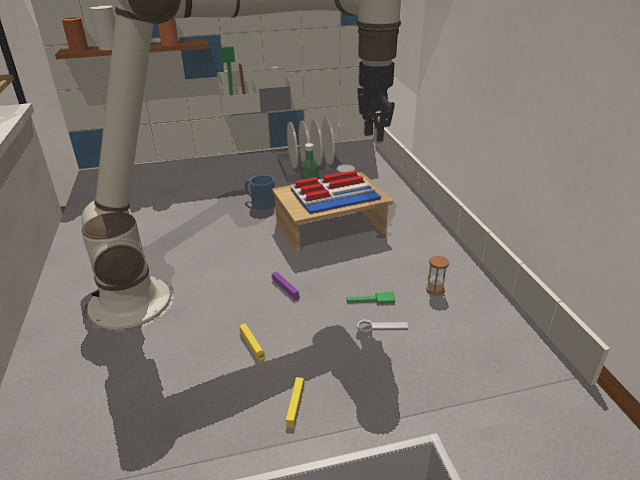

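The final pictures show no red clip left on the worktop. The tray is wholly on the shelf at (342,312) in the scene view with five red clips in it, and the timer, mug, soap, jar, opener, brush and look-alikes are where they were.

```bash
python3 -c "
from cell import r
print(r.hand_in())"
```

```text
the job is handed in; nothing more can be done
None
```

The job is handed in at about 71 s of the 210 s allowed. The tray is turned over and back on the shelf, and all five red clips present are in its lanes.

- **Tray:** I pushed it out from behind until the lip overhung by about 45 mm, gripped the lip, lifted, rolled it 180° and set it down. I then pushed it back until its edge was 15–20 mm inside the shelf's open edge, lanes up and lip towards the clips.
- **Clips:** The two long clips are in the far and middle long lanes, and the three short clips are in the three short lanes. The wrist camera put four of them within about 2 mm of lane centre. It saw the short clip nearest the lip only partly, so that one rests on the scene camera, which agreed to about 3 mm. All tops read about 150 mm high, so they lie flat on the lane floors.
- **Knocked clip:** The long clip in the far lane was found shifted about 1 cm after I had placed it. I lifted it and set it back in the centre of its lane.
- **Disagreement between checks:** The scene camera reads about 2–3 mm further left (y) than the wrist camera. That is within the 5 mm of side clearance in the lanes, so I relied on the wrist camera.
- **Other objects:** In the last scene and side pictures, everything else stands where it was at the start. Wrist force readings stayed at a few newtons at the end of every move.

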